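Reset the staff alarm with its key

ROBOT

A 6-joint arm with a two-finger parallel gripper is mounted at the origin on the work surface. World frame = base frame: x ahead of the robot, y to its left, z up, the work surface at z = 0. Lengths are in m, angles in rad, forces in N, time in s.
With the tool pointing down it reaches from about 0.275 to 0.825 m from the base axis. Payload 4.9 kg.
Tool frame: the origin (TCP) lies midway between the tips of the shut fingers; the grasp point (between the pads) lies 19 mm behind it; y points along the fingers, x is the direction in which the jaws open and shut, and the axes are right-handed (so a half turn about y gives the same grasp; the last joint's range is limited). The gripper opens to 85 mm and grips with 20 to 120 N. Pads are 22 mm wide; open, the fingers measure 114 mm over their backs; the gripper's body (76 mm by 85 mm) begins 54 mm behind the grasp point. The pads swing forward as they close: fully open they stand 13 mm farther back than shut.
Start: joints at [1.08, 0.326, -0.193, 1.052, 0, 1.437], TCP at [0.192, 0.515, 0.202] pointing down, gripper open.
Joint ranges: [-2.65, 2.65], [-0.97, 1.79], [-1.3, 1.35], [-1.93, 2.1], [-1.47, 1.37], [-3.14, 3.14]. Speed limits (rad/s): [2.57, 2.57, 3.14, 3.14, 3.14, 3.14].

INTERFACE

Orientations are given as [roll, pitch, yaw] about the fixed x, y, z axes, in that order (R = Rz(yaw) Ry(pitch) Rx(roll)).
In Python, from bench import robot gives the robot as it stands.
- The arm moves only by the tool servo_tool, never from a script. Its argument "moves" is a list of rows, each a list of 6 numbers: the shift along the tool's x, y, z in m, then the turn, a rotation vector about the tool's x, y, z in degrees. In form: [[tx, ty, tz, wx, wy, wz], ...]. A call has exactly 5 rows; each row shifts and turns the commanded pose from where the row before left it, along the tool's axes as they then stand; what a row does not reach is not made up. A row lasts 1/8 s, in which the tool goes at most 62.5 mm and 10.7 degrees, less where a joint would pass 70% of its speed; a pose out of reach is approached as far as the arm can. A call with a gripper value outside its range is refused whole. "gripper" is the gripper's target within -1 to 1 (shut at 1, half-way at 0, fully open at -1), set as the call begins (left out, the last holds). The fingers move at their own pace and stop on an object; "newtons" is the grip in N (left out, the last holds). Time passes only in rows, so rows that do not move let the fingers close, or fill a call up. It gives the time, the measured TCP pose, the force and the opening at its end, in the units of the state.
- robot.observe(): the state, without advancing time (a new reading comes with each control period).
- robot.camera(name): name is "scene" or "top" or "wrist"; returns a dict with "pixels" (420x560x3 uint8, red, green, blue), "intrinsics" (3x3 intrinsics, pixels), "world_from_camera" (4x4, takes a point from camera to world coordinates). Camera axes: x right, y up, looking along -z (the intrinsics and any distortion apply to the point x, -y, -z); pixel columns grow to the right and rows downward; lengths in m; the calibration is good to about 2 mm. A picture is of the moment at which its call begins. There is no depth.
- robot.close_job(): hands the job in, once; it reports no verdict.
The state is a dict: "clock": time; "qpos": joint angles; "joint_vel": joint speeds; "effort": joint torques, N m; "tcp_pos": TCP position; "ee_rot": TCP orientation; "wrist_force": force on the tool from outside, world axes, zero at the start; "moment": the same for the moment, N m; "opening": finger opening in m.
Only numpy, scipy, OpenCV 4.12 (cv2) and the standard library are available. Lean on these libraries where they do the work, as an engineer would, in place of code of your own. Each camera call takes 0.05 s, during which the arm holds its last target.

TASK

The red staff-alarm button on the desk has been pressed and is latched down. Take the red key from the key block, push it fully into the lock on the alarm station, turn it gently clockwise all the way to its stop so that the button springs up, turn it back home, draw it out and stand it back in the slot it came from. Don't force the key, and leave the other keys, the bottle and the radio alone.

Things in the scene. Friction and masses are not known exactly. Their poses are not given: they have to be found in the camera images.
- key_red: The red key, 35 g, standing upright in one of the three slots of the key block (which one varies). Flat plastic head 8 mm thick (its x), 26 mm wide (its y), 34 mm tall (its z); the origin is the centre of the head, 43 mm above the desk at the start. The head's underside, 17 mm below the origin, is the shoulder. Both faces are alike: it works either way round.
- key_tip (a point): Lower end of the red key, 33 mm below the centre of its head. Below the shoulder the key has a round steel throat, 5 mm diameter and 8 mm long, then a flat steel bit 12 mm wide (along y), 3.2 mm thick (along x) and 8 mm long with a square end.
- key_blue: A key of the same shape with a blue head, standing in the block; leave it alone. Origin at the centre of the head.
- key_green: A key of the same shape with a green head, standing in the block; leave it alone. Origin at the centre of the head.
- rack: Fixed wooden key block, 56 mm deep (x), 212 mm long (y), 26 mm high; origin at the centre of its underside. Three slots at y = -66, 0 and +66 mm, each 6 mm (x) by 14.8 mm (y) and 22 mm deep, hold the keys bit down, shoulder on the block, flat heads in line along y.
- station: Fixed alarm station: a grey box 100 mm (x) by 170 mm (y) by 60 mm high, origin at the centre of its underside. On its top the red mushroom button is at y = +42 mm and the lock at y = -42 mm.
- keyway (a point): Nominal centre of the keyhole, on the lock's flat steel face (52 mm square), 64 mm above the desk; axes as the station's. The lock is clamped in a slotted cut-out, so the true keyhole lies up to 6 mm off this point in x and 0.5 mm in y. It is a slot 13.4 mm long (y) and 4.4 mm wide (x), its middle opened to 8 mm square for the throat, in a face 4 mm thick; the turning plug is right below.
- plug (a joint): Turn of the lock's plug, rad: 0 home (slot along the station's y), growing clockwise seen from above to the stop at 1.22. It stays where left; turning takes 0.05 to 0.1 N m, and the key has about 0.1 rad of play in it. The key turns only when fully in (shoulder on the face, tip 16 mm below it) or within 3 mm of that, and comes out only with the plug home. The latch lets go at about 1.
- button (a joint): Rise of the red mushroom button, m: about 0 (under 0.002) latched down, 0.010 sprung up. It rises by itself when the latch is drawn.
- button_top (a point): Top centre of the red mushroom button, 39 mm across; 82 mm above the desk when latched, 92 mm when up.
- sanitiser: Hand-sanitiser bottle, 60 mm across and 145 mm tall, standing on the desk; origin at the centre of its underside.
- radio: Black hand-held radio, 36 by 56 by 110 mm with an aerial to 180 mm, standing on the desk; origin at the centre of its underside.
Not all that is in view belongs to the job. Several things have the shape of the key_red; the one meant has the colours described above.

How it is judged:
By the outcome, as a careful person would: the job done as asked, in the order asked, and still so for the second after the job is handed in, with the robot touching nothing.
It also fails if it takes over 72 s, if anything falls off the work surface, if the arm or the gripper's body presses on something with over 40 N, if the wrist force passes 120 N, or if a joint passes its speed limit or range.

## Working session

There is one attempt and no reset: what is moved stays moved. The work goes in short steps, Python scripts to look and compute and a tool call to move; the robot and the scene stay as the last step left them, time stands still between calls to the robot, and variables do not carry over. Pictures are saved under pics/ and viewed, and the job is handed in when it is done.

Besides the shell and the picture viewer there is one more tool, called after "Emit:" by a JSON object that holds its "fn" and its "kwargs". servo_tool: Moves the arm, as the interface text tells. Its arguments: {"type":"object","properties":{"moves":{"type":"array","items":{"type":"array","items":{"type":"number"}}},"gripper":{"type":"number"},"newtons":{"type":"number"}},"required":["moves"]}

```bash
ls; mkdir -p pics; cat > h.py <<'E'
import numpy as np, cv2
from bench import robot
from scipy.spatial.transform import Rotation as R
def snap(n,f):
    c=robot.camera(n); np.savez('pics/'+f+'.npz',**{k:np.array(v) for k,v in c.items() if k in('pixels','intrinsics','world_from_camera')})
    cv2.imwrite('pics/'+f+'.png',c['pixels'][:,:,::-1]); return c
def load(f): return dict(np.load('pics/'+f+'.npz'))
def crop(f,u0,v0,u1,v1,s,name):
    im=cv2.imread('pics/'+f+'.png')[v0:v1,u0:u1]; cv2.imwrite('pics/'+name+'.png',cv2.resize(im,None,fx=s,fy=s,interpolation=cv2.INTER_CUBIC))
def back(c,u,v,z):
    K=c['intrinsics'];T=c['world_from_camera']
    d=np.linalg.inv(K)@[u,v,1]; d=T[:3,:3]@[d[0],-d[1],-d[2]]; o=T[:3,3]
    return o+d*(z-o[2])/d[2]
def proj(c,p):
    K=c['intrinsics'];T=c['world_from_camera']
    q=T[:3,:3].T@(np.asarray(p)-T[:3,3]); q=K@[q[0],-q[1],-q[2]]; return q[:2]/q[2]
E
python3 - <<'E'
from h import *
for n in('scene','top','wrist'):
    c=snap(n,n+'0'); print(n,c['intrinsics'].round(1).tolist(),c['world_from_camera'].round(3).tolist(),[k for k in c])
print(robot.observe())
E
```

```text
pics
scene [[454.9, 0.0, 276.4], [0.0, 454.9, 209.7], [0.0, 0.0, 1.0]] [[-0.677, -0.401, 0.617, 1.255], [0.736, -0.391, 0.553, 0.546], [0.019, 0.829, 0.559, 0.69], [0.0, 0.0, 0.0, 1.0]] ['pixels', 'intrinsics', 'world_from_camera']
top [[510.7, 0.0, 283.1], [0.0, 510.7, 205.2], [0.0, 0.0, 1.0]] [[-0.024, 0.981, -0.191, 0.362], [-1.0, -0.026, -0.01, -0.062], [-0.014, 0.19, 0.982, 1.228], [0.0, 0.0, 0.0, 1.0]] ['pixels', 'intrinsics', 'world_from_camera']
wrist [[377.7, 0.0, 274.3], [0.0, 377.7, 204.0], [0.0, 0.0, 1.0]] [[0.348, -0.894, -0.282, 0.119], [0.937, 0.331, 0.107, 0.543], [-0.003, -0.302, 0.953, 0.373], [0.0, 0.0, 0.0, 1.0]] ['pixels', 'intrinsics', 'world_from_camera']
{'clock': 0.15, 'qpos': array([ 1.07977380e+00,  3.26756585e-01, -1.93327256e-01,  1.05200896e+00,
        1.00867752e-05,  1.43661669e+00]), 'joint_vel': array([-0.00011763, -0.00221782,  0.00162911, -0.00124805,  0.00138464,
       -0.00019685]), 'effort': array([ 6.73272662e-04, -4.43700993e+01,  2.62666082e+01,  1.03942593e-02,
       -1.60277705e-04, -1.92288681e-06]), 'tcp_pos': array([0.19187856, 0.51494664, 0.20190125]), 'ee_rot': array([-1.57061289e+00,  1.28346939e-03,  1.21395354e+00]), 'wrist_force': array([ 0.07513432, -0.40405348,  0.16894836]), 'moment': array([0.0079796 , 0.04402941, 0.01388204]), 'opening': 0.08537662748661172}
```

View pics/top0.png

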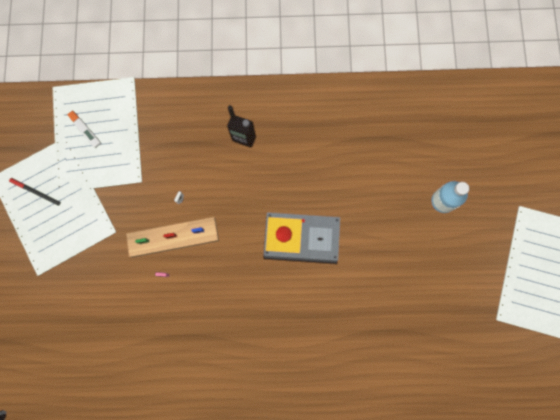

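View pics/scene0.png

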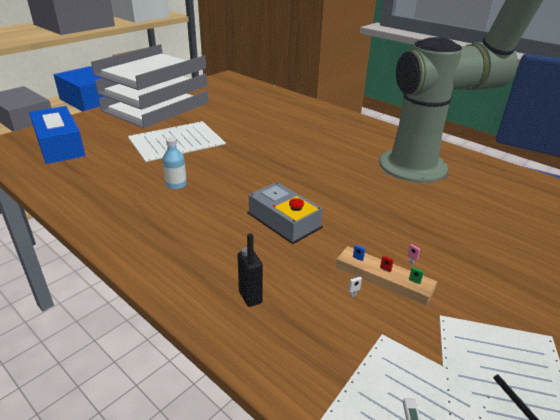

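View pics/wrist0.png

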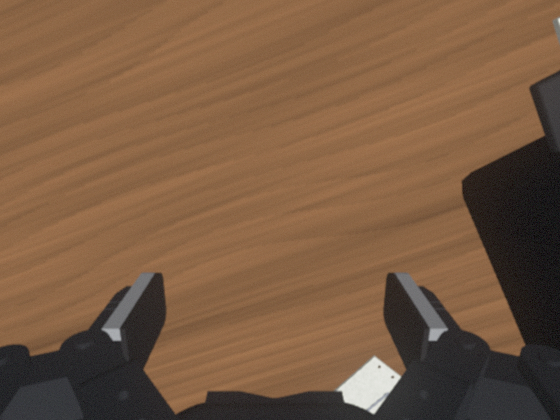

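```bash
python3 - <<'E'
from h import *
crop('top0',110,170,230,290,5,'t_rack'); crop('top0',250,200,350,275,7,'t_stat')
crop('scene0',320,220,450,310,6,'s_rack'); crop('scene0',240,175,330,245,7,'s_stat')
E
```

```text
(no output)
```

View pics/t_rack.png

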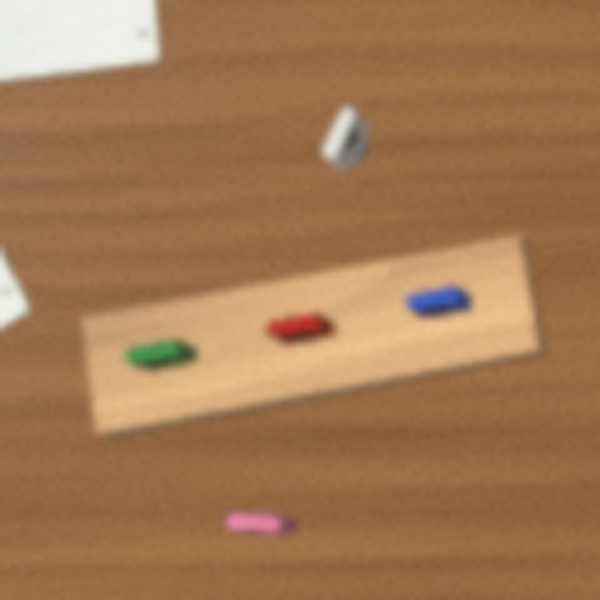

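View pics/t_stat.png

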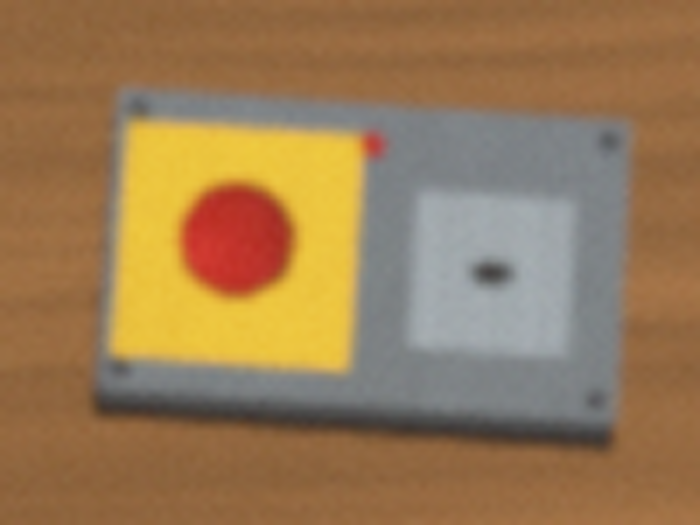

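View pics/s_rack.png

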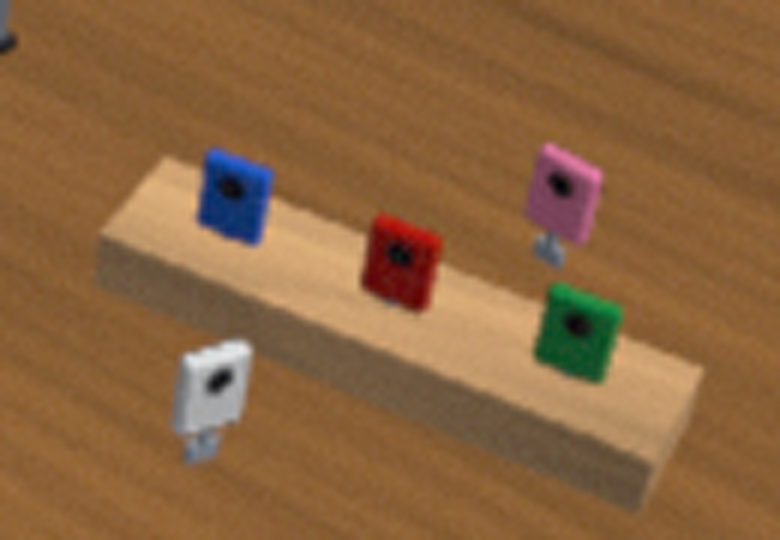

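View pics/s_stat.png

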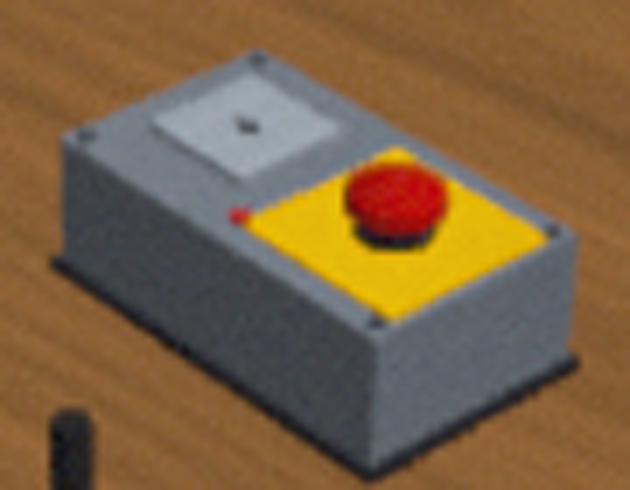

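```bash
python3 - <<'E'
from h import *
c=load('top0'); s=load('scene0')
P=[back(c,110+u/5,170+v/5,.026) for u,v in((82,320),(522,236),(540,350),(96,434))]
for p in P: print(p.round(4))
print([round(np.linalg.norm(P[i]-P[i-1]),4) for i in range(4)], np.mean(P,0), 'yaw', [np.degrees(np.arctan2(-(a-b)[0],(a-b)[1])) for a,b in((P[0],P[1]),(P[3],P[2]))])
P=[back(s,320+u/6,220+v/6,.026) for u,v in((168,157),(703,371),(648,458),(100,235))]
for p in P: print('s',p.round(4))
print([round(np.linalg.norm(P[i]-P[i-1]),4) for i in range(4)], np.mean(P,0),'yaw', [np.degrees(np.arctan2(-(a-b)[0],(a-b)[1])) for a,b in((P[1],P[0]),(P[2],P[3]))])
for n,u,v in(('g',161,350),('r',299,325),('b',438,298)): print(n,back(c,110+u/5,170+v/5,.06).round(4))
P=[back(c,250+u/7,200+v/7,.06) for u,v in((122,90),(630,122),(612,425),(98,395))]
for p in P: print(p.round(4))
print([round(np.linalg.norm(P[i]-P[i-1]),4) for i in range(4)], np.mean(P,0), 'yaw', [np.degrees(np.arctan2(-(a-b)[0],(a-b)[1])) for a,b in((P[0],P[1]),(P[3],P[2]))])
print('hole',back(c,250+491/7,200+272/7,.064),back(s,240+247/7,175+126/7,.064))
E
```

```text
[0.5354 0.3253 0.026 ]
[0.5705 0.1154 0.026 ]
[0.5155 0.1067 0.026 ]
[0.4809 0.3168 0.026 ]
[np.float64(0.0552), np.float64(0.2129), np.float64(0.0557), np.float64(0.2129)] [0.52556202 0.21604037 0.026     ] yaw [np.float64(9.502084257802313), np.float64(9.348356220779518)]
s [0.5182 0.1128 0.026 ]
s [0.4858 0.3211 0.026 ]
s [0.5395 0.3274 0.026 ]
s [0.5748 0.1216 0.026 ]
[np.float64(0.0573), np.float64(0.2108), np.float64(0.054), np.float64(0.2088)] [0.52957627 0.22073601 0.026     ] yaw [np.float64(8.84370693693025), np.float64(9.737764219246959)]
g [0.5156 0.2773 0.06  ]
r [0.5256 0.2136 0.06  ]
b [0.5365 0.1492 0.06  ]
[ 0.5717 -0.0131  0.06  ]
[ 0.5565 -0.181   0.06  ]
[ 0.4567 -0.1707  0.06  ]
[ 0.4706 -0.0035  0.06  ]
[np.float64(0.1015), np.float64(0.1686), np.float64(0.1003), np.float64(0.1678)] [ 0.51388253 -0.09207561  0.06      ] yaw [np.float64(-5.154513585148511), np.float64(-4.759965176426657)]
hole [ 0.50728866 -0.1329825   0.064     ] [ 0.50995137 -0.12775414  0.064     ]
```

```bash
cat >> h.py <<'E'
def plan(target,yaw_deg,n,quiet=False):
    """rows to go from measured pose to target TCP with tool down & yaw"""
    o=robot.observe(); p=np.array(o['tcp_pos']); Rm=R.from_euler('xyz',o['ee_rot'])
    Rt=R.from_euler('xyz',[-np.pi/2,0,np.radians(yaw_deg)])
    rv=(Rm.inv()*Rt).as_rotvec(); rows=[]
    for i in range(n):
        Ri=Rm*R.from_rotvec(rv*i/n)
        rows.append(np.r_[Ri.inv().apply((np.array(target)-p)/n),np.degrees(rv)/n])
    for r in rows: print(np.round(r,4).tolist())
def st():
    o=robot.observe(); print('t',round(o['clock'],2),'p',(np.array(o['tcp_pos'])*1e3).round(2),'rpy',np.degrees(o['ee_rot']).round(2),'F',np.round(o['wrist_force'],2),'M',np.round(o['moment'],3),'op',round(o['opening']*1e3,2)); return o
E
python3 - <<'E'
from h import *
c=load('top0')
print('white',back(c,179,200,.02),'pink',back(c,161,274,.05))
plan([.527,.2155,.150],9.4,10)
E
```

```text
white [0.6160698  0.20222738 0.02      ] pink [0.43712839 0.23449062 0.05      ]
[-0.0163, 0.0052, -0.0419, 0.0029, 6.0154, -0.0072]
[-0.0119, 0.0052, -0.0433, 0.0029, 6.0154, -0.0072]
[-0.0073, 0.0052, -0.0444, 0.0029, 6.0154, -0.0072]
[-0.0026, 0.0052, -0.0449, 0.0029, 6.0154, -0.0072]
[0.0021, 0.0052, -0.0449, 0.0029, 6.0154, -0.0072]
[0.0068, 0.0052, -0.0444, 0.0029, 6.0154, -0.0072]
[0.0114, 0.0052, -0.0435, 0.0029, 6.0154, -0.0072]
[0.0159, 0.0052, -0.042, 0.0029, 6.0154, -0.0072]
[0.0203, 0.0052, -0.0401, 0.0029, 6.0154, -0.0072]
[0.0243, 0.0052, -0.0378, 0.0029, 6.0154, -0.0072]
```

Things that could be mistaken for the red key (top view): green (142,240), red (170,235), blue (198,230), the loose pink key (161,274) and the loose white key (179,197). I choose the red one in the block's middle slot, which the close crops confirm.

Emit:
{"fn": "servo_tool", "kwargs": {"moves": [[-0.0163,0.0052,-0.0419,0,6,0],[-0.0119,0.0052,-0.0433,0,6,0],[-0.0073,0.0052,-0.0444,0,6,0],[-0.0026,0.0052,-0.0449,0,6,0],[0.0021,0.0052,-0.0449,0,6,0]], "gripper": 0.3, "newtons": 40}}

```text
clock: 0.78
tcp_pos: [0.3606, 0.3645, 0.1762]
ee_rot: [-1.571, 0.0, 0.687]
wrist_force: [-1.1, 1.2, 0.0]
opening: 0.03
```

Emit:
{"fn": "servo_tool", "kwargs": {"moves": [[0.0068,0.0052,-0.0444,0,6,0],[0.0114,0.0052,-0.0435,0,6,0],[0.0159,0.0052,-0.042,0,6,0],[0.0203,0.0052,-0.0401,0,6,0],[0.0243,0.0052,-0.0378,0,6,0]]}}

```text
clock: 1.4
tcp_pos: [0.5283, 0.2151, 0.15]
ee_rot: [-1.571, 0.0, 0.163]
wrist_force: [-0.5, 0.8, 0.2]
opening: 0.0298
```

```bash
python3 - <<'E'
from h import *
st(); c=snap('wrist','w1'); o=st()
print(proj(c,[.527,.2155,.06]))
E
```

```text
t 1.4 p [528.32 215.08 150.04] rpy [-8.999e+01  3.000e-02  9.360e+00] F [-0.48  0.81  0.18] M [-0.009 -0.013 -0.001] op 29.77
t 1.45 p [532.57 211.22 149.42] rpy [-90.2   -0.13   8.95] F [ 5.   -2.03 -0.02] M [-0.191 -0.289 -0.019] op 30.04
[273.35726876 196.97908363]
```

View pics/w1.png

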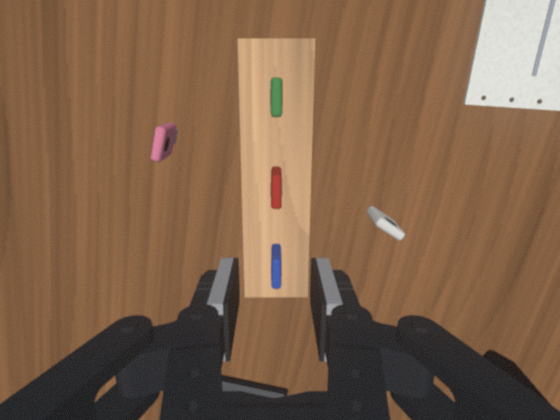

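```bash
python3 - <<'E'
from h import *
o=st(); c=snap('wrist','w2'); st()
crop('w2',220,20,340,320,2,'w2a'); crop('w2',245,150,310,230,9,'w2b')
print(proj(c,[.527,.2155,.06]), c['world_from_camera'].round(4).tolist())
E
```

```text
t 1.45 p [532.57 211.22 149.42] rpy [-90.2   -0.13   8.95] F [ 5.   -2.03 -0.02] M [-0.191 -0.289 -0.019] op 30.04
t 1.5 p [530.3  213.2  149.53] rpy [-9.007e+01 -3.000e-02  9.220e+00] F [-0.39  0.39 -0.19] M [ 0.022 -0.009  0.009] op 29.7
[268.05085095 190.88157852] [[0.9876, -0.1487, -0.0496, 0.5194], [0.1568, 0.9403, 0.3022, 0.2892], [0.0017, -0.3062, 0.952, 0.3207], [0.0, 0.0, 0.0, 1.0]]
```

View pics/w2b.png

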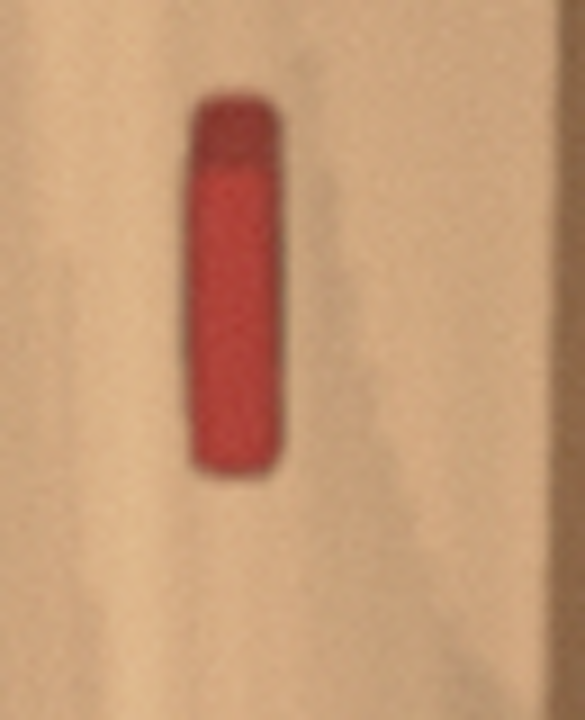

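View pics/w2a.png

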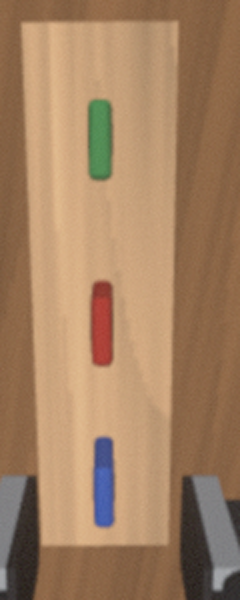

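Emit:
{"fn": "servo_tool", "kwargs": {"moves": [[0,0,0,0,0,0],[0,0,0,0,0,0],[0,0,0,0,0,0],[0,0,0,0,0,0],[0,0,0,0,0,0]]}}

```text
clock: 2.12
tcp_pos: [0.5273, 0.2165, 0.1506]
ee_rot: [-1.571, -0.0, 0.167]
wrist_force: [0.1, -0.1, 0.4]
opening: 0.0301
```

```bash
python3 - <<'E'
from h import *
print(back(load('w2'),271.2,185.4,.06))
o=st(); c=snap('wrist','w3'); st()
im=c['pixels'].astype(int); 
T=c['world_from_camera']; print(T.round(4).tolist())
hsv=cv2.cvtColor(c['pixels'],cv2.COLOR_RGB2HSV)
m=(((hsv[:,:,0]<6)|(hsv[:,:,0]>173))&(hsv[:,:,1]>150)&(hsv[:,:,2]>60)).astype(np.uint8)
n,l,s,ce=cv2.connectedComponentsWithStats(m)
print([(s[i].tolist(),ce[i].round(2)) for i in range(1,n) if s[i][4]>30])
crop('w3',245,150,310,230,9,'w3b');crop('w3',220,20,340,320,2,'w3a')
E
```

```text
[0.52860311 0.21986807 0.06      ]
t 2.12 p [527.34 216.54 150.65] rpy [-9.0e+01 -1.0e-02  9.6e+00] F [ 0.09 -0.07  0.42] M [-0.003 -0.001 -0.006] op 30.05
t 2.17 p [527.42 216.44 150.62] rpy [-9.00e+01 -1.00e-02  9.59e+00] F [-0.27 -0.2  -0.02] M [-0.023  0.024  0.016] op 29.86
[[0.9858, -0.1601, -0.0506, 0.5137], [0.1679, 0.9395, 0.2986, 0.2938], [-0.0003, -0.3029, 0.953, 0.3222], [0.0, 0.0, 0.0, 1.0]]
[([273, 169, 9, 41, 350], array([276.9 , 189.46]))]
```

View pics/w3b.png

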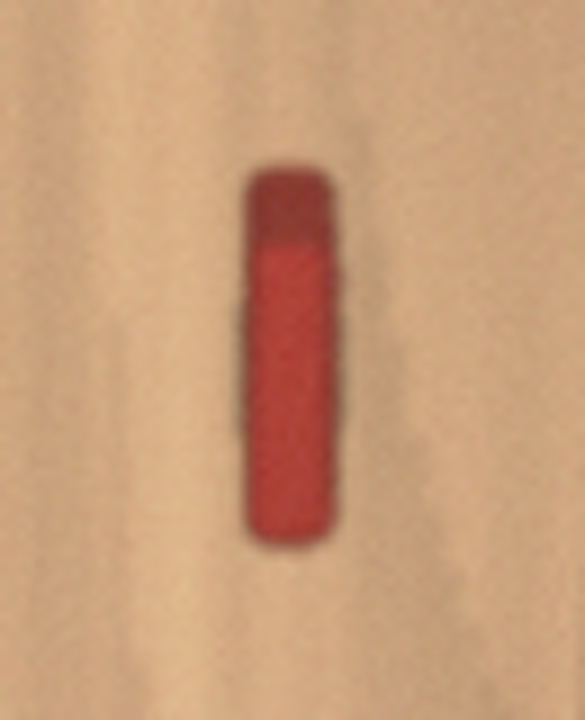

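View pics/w3a.png

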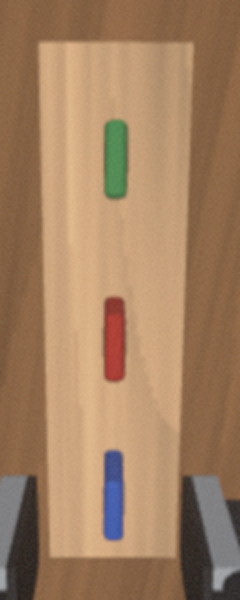

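```bash
python3 - <<'E'
from h import *
c=load('w3')
r=back(c,277,193.3,.06); print(r)
g=back(c,220+115.5/2,20+158/2,.06); b=back(c,220+113.2/2,20+512/2,.06)
print(g,b,np.linalg.norm(g-b),np.degrees(np.arctan2(-(g-b)[0],(g-b)[1])))
# rack corners
P=[back(c,220+u/2,20+v/2,.026) for u,v in((39,43),(193,43),(177,556),(51,556))]
print(np.round(P,4),np.mean(P,0)); print([round(np.linalg.norm(P[i]-P[i-1]),4) for i in range(4)],[np.degrees(np.arctan2(-(a-b)[0],(a-b)[1])) for a,b in((P[0],P[3]),(P[1],P[2]))])
plan([r[0],r[1],.030],9.5,10)
E
```

```text
[0.52822073 0.2200012  0.06      ]
[0.51755879 0.28475132 0.06      ] [0.53925054 0.15424682 0.06      ] 0.13229496087174097 9.43711806276828
[[0.4839 0.3185 0.026 ]
 [0.5389 0.3278 0.026 ]
 [0.5744 0.1193 0.026 ]
 [0.5189 0.1098 0.026 ]] [0.52900995 0.21885592 0.026     ]
[np.float64(0.2115), np.float64(0.0557), np.float64(0.2115), np.float64(0.0563)] [np.float64(9.517714991417064), np.float64(9.667751461976927)]
[0.0001, 0.0121, 0.0003, 0.0002, 0.0085, 0.0013]
[0.0001, 0.0121, 0.0003, 0.0002, 0.0085, 0.0013]
[0.0001, 0.0121, 0.0003, 0.0002, 0.0085, 0.0013]
[0.0001, 0.0121, 0.0003, 0.0002, 0.0085, 0.0013]
[0.0001, 0.0121, 0.0003, 0.0002, 0.0085, 0.0013]
[0.0001, 0.0121, 0.0003, 0.0002, 0.0085, 0.0013]
[0.0001, 0.0121, 0.0003, 0.0002, 0.0085, 0.0013]
[0.0001, 0.0121, 0.0003, 0.0002, 0.0085, 0.0013]
[0.0001, 0.0121, 0.0003, 0.0002, 0.0085, 0.0013]
[0.0001, 0.0121, 0.0003, 0.0002, 0.0085, 0.0013]
```

Emit:
{"fn": "servo_tool", "kwargs": {"moves": [[0.0003,0.0251,0.001,0,0,0],[0.0002,0.025,0.001,0,0,0],[0,0.025,0.0005,0,0,0],[0,0.015,0,0,0,0],[0,0,0,0,0,0]]}}

```text
clock: 2.8
tcp_pos: [0.5268, 0.2185, 0.0595]
ee_rot: [-1.571, 0.002, 0.167]
wrist_force: [-0.3, -0.4, 0.0]
opening: 0.0297
```

```bash
python3 - <<'E'
from h import *
o=st(); c=snap('wrist','w4'); st()
E
```

```text
t 2.8 p [526.75 218.51  59.46] rpy [-90.01   0.12   9.56] F [-0.35 -0.43  0.02] M [0.025 0.011 0.015] op 29.67
t 2.85 p [527.55 218.72  60.42] rpy [-9.00e+01  2.00e-02  9.56e+00] F [-0.19 -0.05 -0.33] M [-0.014 -0.018 -0.078] op 29.52
```

View pics/w4.png

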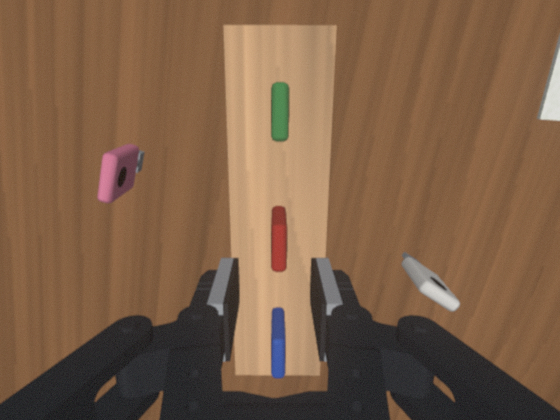

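```bash
python3 - <<'E'
from h import *
crop('w4',200,195,360,315,5,'w4b')
c=load('w4'); print(back(c,279,242,.06), proj(c,[.52755,.21872,.0604]), proj(c,[.52755,.21872,.066]))
E
```

```text
[0.52777654 0.22329211 0.06      ] [276.97080185 250.68080063] [277.01818423 255.59935641]
```

View pics/w4b.png

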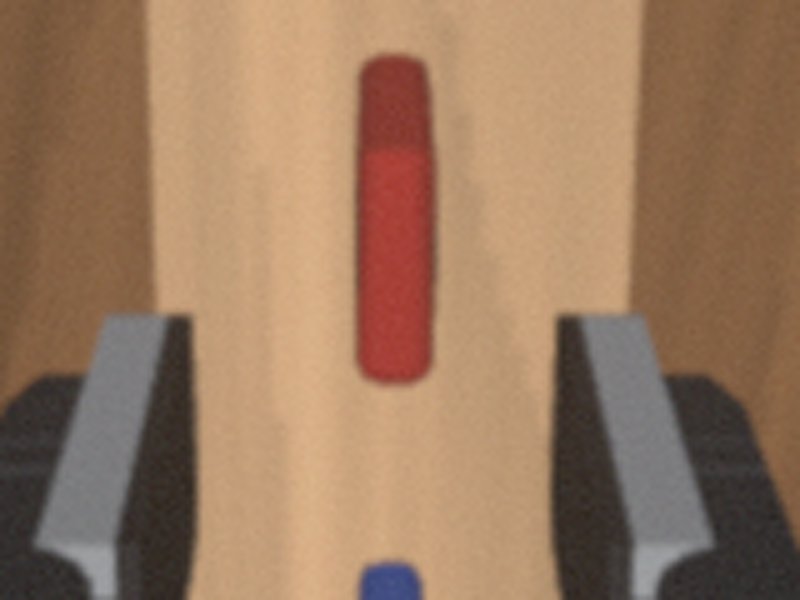

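```bash
python3 - <<'E'
from h import *
c=load('w4'); r=back(c,279,248,.06); print(r); st()
plan([r[0],r[1],.03],9.5,1)
E
```

```text
[0.52832481 0.22013109 0.06      ]
t 2.85 p [527.55 218.72  60.42] rpy [-9.00e+01  2.00e-02  9.56e+00] F [-0.19 -0.05 -0.33] M [-0.014 -0.018 -0.078] op 29.52
[0.001, 0.0304, 0.0013, 0.0025, 0.0553, -0.025]
```

Emit:
{"fn": "servo_tool", "kwargs": {"moves": [[0.0014,0.01,0.001,0,0,0],[0,0.01,0,0,0,0],[0,0.01,0,0,0,0],[0,0,0,0,0,0],[0,0,0,0,0,0]]}}

```text
clock: 3.48
tcp_pos: [0.5288, 0.22, 0.0304]
ee_rot: [-1.571, 0.0, 0.167]
wrist_force: [0.5, -0.6, -0.0]
opening: 0.03
```

Emit:
{"fn": "servo_tool", "kwargs": {"moves": [[0,0,0,0,0,0],[0,0,0,0,0,0],[0,0,0,0,0,0],[0,0,0,0,0,0],[0,0,0,0,0,0]], "gripper": 1, "newtons": 40}}

```text
clock: 4.1
tcp_pos: [0.5291, 0.22, 0.0307]
ee_rot: [-1.571, -0.001, 0.167]
wrist_force: [-0.2, 0.1, 2.9]
opening: 0.0042
```

```bash
python3 - <<'E'
from h import *
o=st(); c=snap('wrist','w5'); st(); crop('w5',180,180,370,330,4,'w5b')
E
```

```text
t 4.1 p [529.08 220.04  30.69] rpy [-9.00e+01 -3.00e-02  9.56e+00] F [-0.23  0.05  2.88] M [0.029 0.041 0.06 ] op 4.16
t 4.15 p [529.07 220.05  30.66] rpy [-9.00e+01 -3.00e-02  9.56e+00] F [ 1.03 -0.35  3.79] M [-0.014 -0.013  0.006] op 3.82
```

View pics/w5b.png

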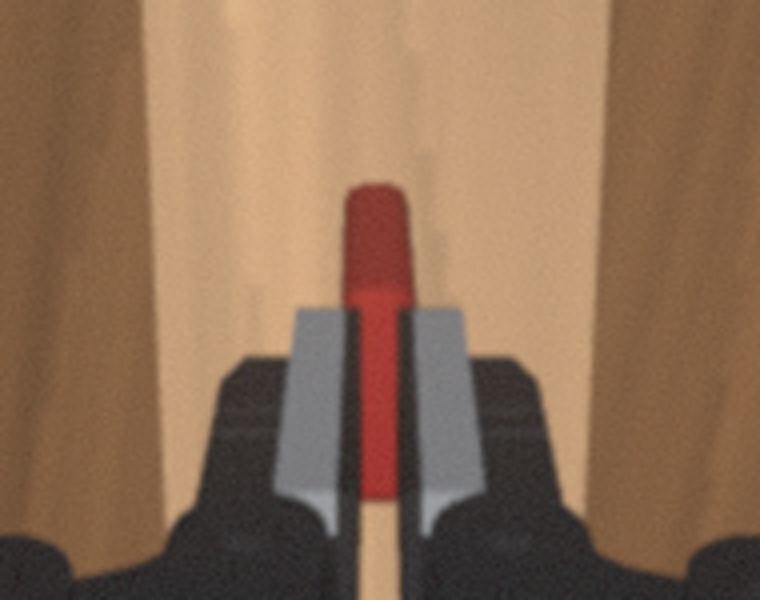

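Emit:
{"fn": "servo_tool", "kwargs": {"moves": [[0,-0.01,0,0,0,0],[0,-0.02,0,0,0,0],[0,-0.04,0,0,0,0],[0,-0.04,0,0,0,0],[0,0,0,0,0,0]]}}

```text
clock: 4.78
tcp_pos: [0.5313, 0.2207, 0.1443]
ee_rot: [-1.57, -0.007, 0.167]
wrist_force: [0.0, -1.0, 0.5]
opening: 0.0003
```

```bash
python3 - <<'E'
from h import *
c=load('w5'); o=np.array([.52907,.22005,.03066]); Rt=R.from_euler('xyz',[-np.pi/2,0,np.radians(9.56)])
for z,zz in((.06,.013),(.026,.013)):
    p=o+Rt.apply([0,0,zz]); p[2]=z; print(proj(c,p))
st(); snap('wrist','w6'); crop('w6',180,180,370,330,4,'w6b')
plan([.5095,-.129,.14],-4.96,9)
E
```

```text
[275.38240475 250.92626069]
[275.18461649 222.12465962]
t 4.78 p [531.31 220.68 144.27] rpy [-89.96  -0.38   9.56] F [ 0.02 -0.96  0.48] M [-0.012  0.03  -0.036] op 0.27
[-0.0087, 0.0002, -0.0379, -0.0046, 1.6133, 0.0209]
[-0.0076, 0.0002, -0.0381, -0.0046, 1.6133, 0.0209]
[-0.0065, 0.0002, -0.0383, -0.0046, 1.6133, 0.0209]
[-0.0055, 0.0002, -0.0385, -0.0046, 1.6133, 0.0209]
[-0.0044, 0.0002, -0.0386, -0.0046, 1.6133, 0.0209]
[-0.0033, 0.0002, -0.0387, -0.0046, 1.6133, 0.0209]
[-0.0022, 0.0002, -0.0388, -0.0046, 1.6133, 0.0209]
[-0.0011, 0.0002, -0.0389, -0.0046, 1.6133, 0.0209]
[-0.0, 0.0002, -0.0389, -0.0046, 1.6133, 0.0209]
```

View pics/w6b.png

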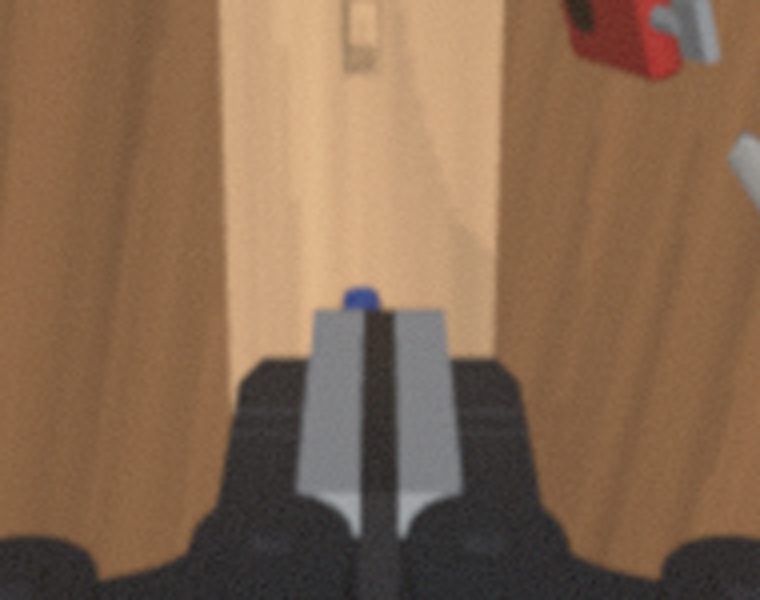

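Emit:
{"fn": "servo_tool", "kwargs": {"moves": [[0,0,0,0,0,0],[0,0,0,0,0,0],[0,0,0,0,0,0],[0,0,0,0,0,0],[0,0,0,0,0,0]], "gripper": 0.3}}

```text
clock: 5.45
tcp_pos: [0.5288, 0.2199, 0.1402]
ee_rot: [-1.571, 0.0, 0.167]
wrist_force: [-0.1, 0.1, 0.2]
opening: 0.0297
```

```bash
python3 - <<'E'
from h import *
st(); snap('wrist','w7');snap('scene','s7'); snap('top','t7'); st()
E
```

```text
t 5.45 p [528.76 219.95 140.21] rpy [-9.00e+01  2.00e-02  9.56e+00] F [-0.05  0.06  0.22] M [-0.025 -0.028 -0.013] op 29.74
t 5.6 p [528.82 219.97 140.37] rpy [-90.     0.     9.55] F [-0.19  0.78  0.47] M [ 0.006 -0.011  0.004] op 29.97
```

View pics/w7.png

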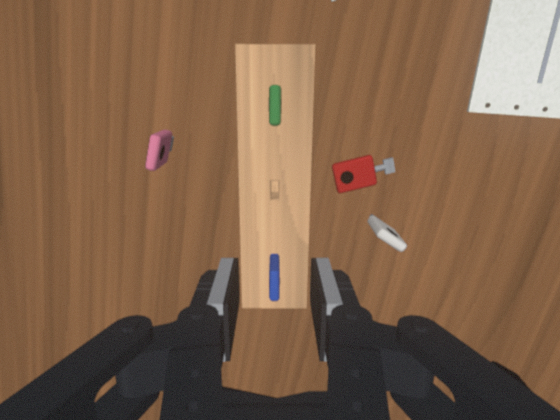

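View pics/s7.png

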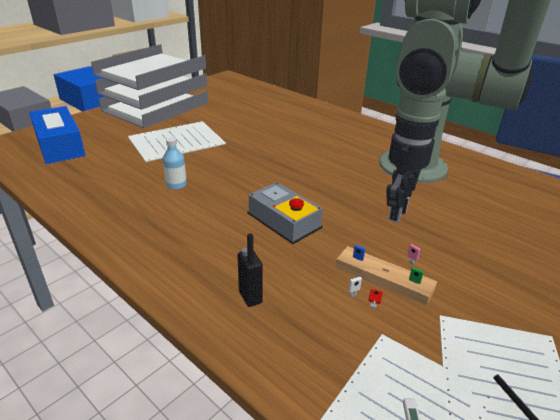

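View pics/w6.png

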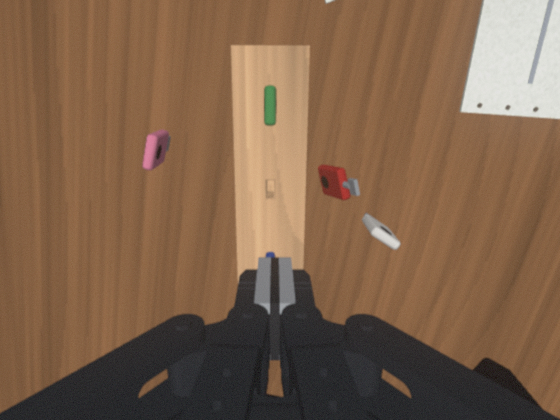

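View pics/w5.png

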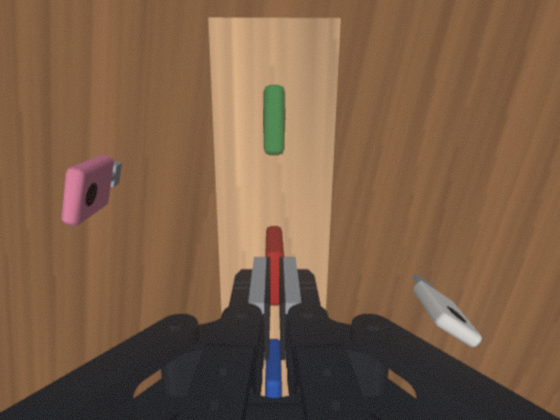

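```bash
python3 - <<'E'
from h import *
crop('w7',310,130,430,270,5,'w7b')
E
```

```text
(no output)
```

View pics/w7b.png

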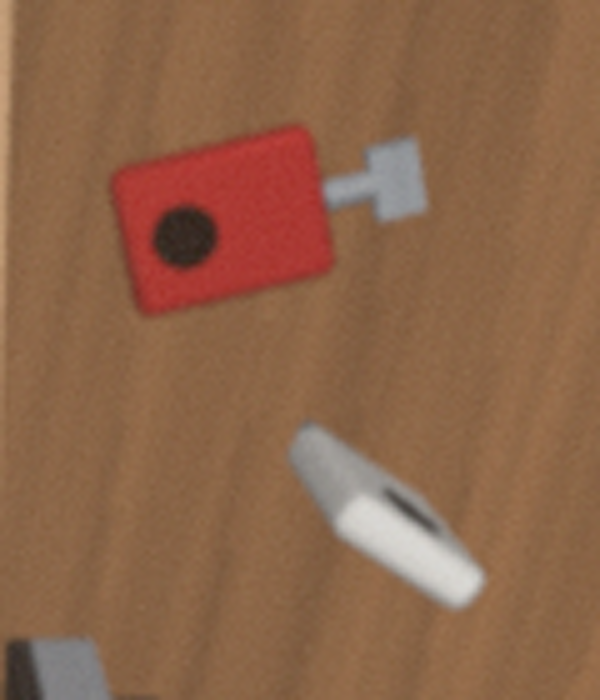

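```bash
python3 - <<'E'
from h import *
crop('s7',320,220,450,320,6,'s7b')
E
```

```text
(no output)
```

View pics/s7b.png

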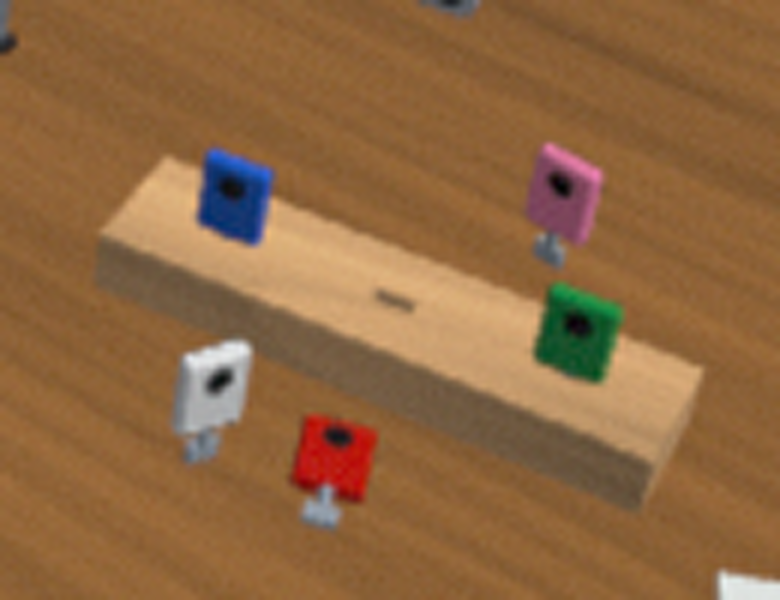

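```bash
python3 - <<'E'
from h import *
c=load('w7'); f=lambda u,v,z: back(c,310+u/5,130+v/5,z)
P=np.array([f(u,v,.008) for u,v in((111,175),(305,124),(334,268),(148,317))])
print(P.round(4).tolist(), [round(np.linalg.norm(P[i]-P[i-1]),4) for i in range(4)]); ce=P.mean(0)
b=f(423,175,.0056); k=b-ce; print('ce',ce,'bit',b,np.hypot(*k[:2]),'az',np.degrees(np.arctan2(k[1],k[0])))
e=(P[1]+P[2]-P[0]-P[3])/2; print('az edges',np.degrees(np.arctan2(e[1],e[0])))
w=f(413,553,.05); print('white',w, 'corners',[f(u,v,.05).round(4)[:2] for u,v in((340,530),(368,495),(487,578),(462,608))])
print('slot',f(275*5-310*5-0,0,.026))
k=e[:2]/np.linalg.norm(e[:2]); n=np.array([-k[1],k[0]]); d=w[:2]-ce[:2]; print('white in key frame (along k, n):',d@k,d@n)
E
```

```text
[[0.5722, 0.2429, 0.008], [0.6014, 0.2564, 0.008], [0.612, 0.2338, 0.008], [0.5835, 0.2203, 0.008]] [np.float64(0.0252), np.float64(0.0322), np.float64(0.025), np.float64(0.0316)]
ce [0.59228926 0.23835221 0.008     ] bit [0.62331766 0.25107657 0.0056    ] 0.03353611575555499 az 22.297936519214343
az edges 24.968216718459495
white [0.62128078 0.20165878 0.05      ] corners [array([0.6096, 0.2034]), array([0.6123, 0.2096]), array([0.6333, 0.1996]), array([0.6309, 0.1942])]
slot [0.52106568 0.26496759 0.026     ]
white in key frame (along k, n): 0.010793166474552866 -0.04550189823255371
```

```bash
cat >> h.py <<'E'
def planR(target,Rt,n,wyflip=0):
    o=robot.observe(); p=np.array(o['tcp_pos']); Rm=R.from_euler('xyz',o['ee_rot'])
    rv=(Rm.inv()*Rt).as_rotvec()
    print('angle',np.degrees(np.linalg.norm(rv)))
    for i in range(n):
        Ri=Rm*R.from_rotvec(rv*i/n)
        print(np.round(np.r_[Ri.inv().apply((np.array(target)-p)/n)*1e3,np.degrees(rv)/n],1).tolist(),'mm,deg')
E
python3 - <<'E'
from h import *
Rt=R.from_euler('xyz',[-np.pi/2,0,np.radians(114.5)])
n=np.array([-.417,.909,0])
planR(np.array([.5923,.2384,.08])+.001*n,Rt,10)
E
```

```text
angle 104.9468306603191
[6.5, 6.0, 0.9, -0.0, -10.5, 0.0] mm,deg
[6.6, 6.0, -0.3, -0.0, -10.5, 0.0] mm,deg
[6.4, 6.0, -1.5, -0.0, -10.5, 0.0] mm,deg
[6.0, 6.0, -2.7, -0.0, -10.5, 0.0] mm,deg
[5.4, 6.0, -3.7, -0.0, -10.5, 0.0] mm,deg
[4.7, 6.0, -4.7, -0.0, -10.5, 0.0] mm,deg
[3.7, 6.0, -5.4, -0.0, -10.5, 0.0] mm,deg
[2.7, 6.0, -6.0, -0.0, -10.5, 0.0] mm,deg
[1.5, 6.0, -6.4, -0.0, -10.5, 0.0] mm,deg
[0.4, 6.0, -6.6, -0.0, -10.5, 0.0] mm,deg
```

Emit:
{"fn": "servo_tool", "kwargs": {"moves": [[0.0065,0.003,0.0009,0,-10.5,0],[0.0066,0.003,-0.0003,0,-10.5,0],[0.0064,0.003,-0.0015,0,-10.5,0],[0.006,0.003,-0.0027,0,-10.5,0],[0.0054,0.006,-0.0037,0,-10.5,0]], "gripper": 0.25, "newtons": 25}}

```text
clock: 6.22
tcp_pos: [0.5607, 0.2298, 0.1225]
ee_rot: [-1.571, -0.0, 1.089]
wrist_force: [-0.0, -0.2, -0.5]
opening: 0.0319
```

Emit:
{"fn": "servo_tool", "kwargs": {"moves": [[0.0047,0.006,-0.0047,0,-10.5,0],[0.0037,0.009,-0.0054,0,-10.5,0],[0.0027,0.009,-0.006,0,-10.5,0],[0.0015,0.009,-0.0064,0,-10.5,0],[0.0004,0.009,-0.0066,0,-10.5,0]]}}

```text
clock: 6.85
tcp_pos: [0.5919, 0.2395, 0.08]
ee_rot: [-1.571, -0.0, 2.005]
wrist_force: [0.8, 0.1, 0.1]
opening: 0.0324
```

Emit:
{"fn": "servo_tool", "kwargs": {"moves": [[0,0,0,0,0,0],[0,0,0,0,0,0],[0,0,0,0,0,0],[0,0,0,0,0,0],[0,0,0,0,0,0]]}}

```text
clock: 7.48
tcp_pos: [0.5917, 0.2394, 0.0806]
ee_rot: [-1.571, 0.0, 1.999]
wrist_force: [0.1, -0.3, -0.5]
opening: 0.0318
```

```bash
python3 - <<'E'
from h import *
o=st(); print(o['qpos'].round(2)); snap('wrist','w8')
E
```

```text
t 7.47 p [591.71 239.42  80.63] rpy [-90.02   0.   114.54] F [ 0.07 -0.32 -0.5 ] M [-0.005 -0.011  0.067] op 31.77
[ 0.27  0.58 -0.11  0.88  0.   -0.16]
```

View pics/w8.png

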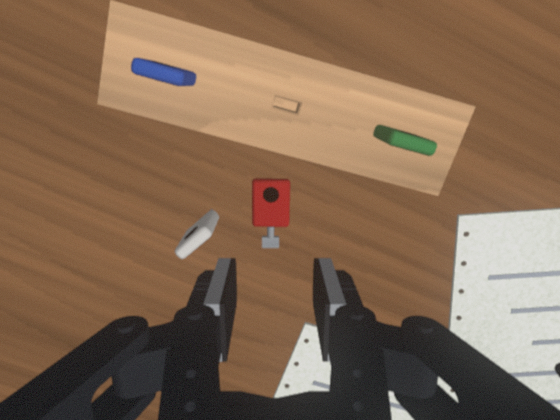

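```bash
python3 - <<'E'
from h import *
crop('w8',160,165,320,285,5,'w8b')
E
```

```text
(no output)
```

View pics/w8b.png

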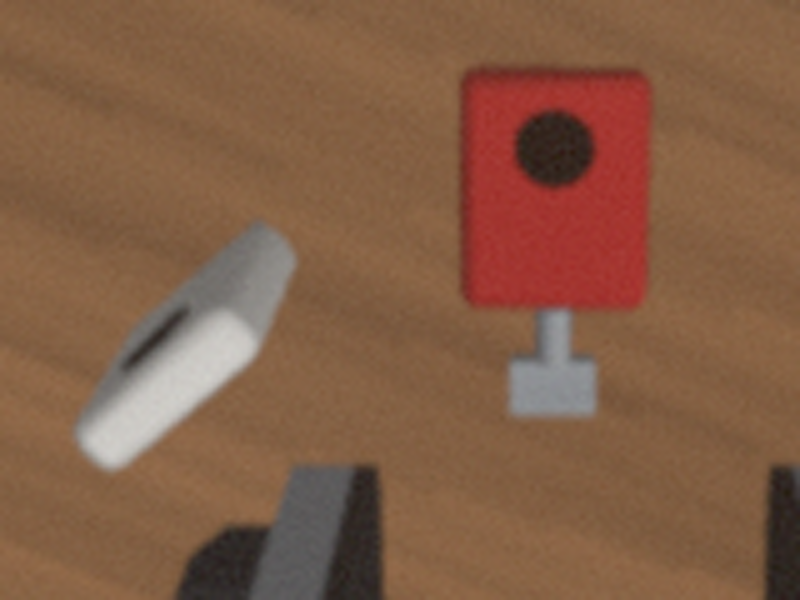

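```bash
python3 - <<'E'
from h import *
c=load('w8'); f=lambda u,v,z: back(c,160+u/5,165+v/5,z)
P=np.array([f(u,v,.008) for u,v in((463,75),(652,75),(647,306),(465,306))])
ce=P.mean(0); b=f(553,415,.0056); e=(P[2]+P[3]-P[0]-P[1])/2
print([round(np.linalg.norm(P[i]-P[i-1]),4) for i in range(4)],ce,b,np.degrees(np.arctan2(e[1],e[0])),np.degrees(np.arctan2(*(b-ce)[1::-1])))
o=robot.observe();Rm=R.from_euler('xyz',o['ee_rot']); print('head in tool',Rm.inv().apply(ce-o['tcp_pos'])*1e3)
for u,v in((258,340),(115,468),(200,310),(80,430)): print('white',Rm.inv().apply(f(u,v,.05)-o['tcp_pos'])*1e3)
E
```

```text
[np.float64(0.0328), np.float64(0.0251), np.float64(0.0328), np.float64(0.0251)] [0.59157207 0.23841728 0.008     ] [0.62264113 0.2519503  0.0056    ] 24.113084570256284 23.536903598123764
head in tool [-0.84494783 72.57221447  0.59813293]
white [-34.87459609  30.57395469  -4.00332252]
white [-52.49766426  30.57862244 -20.21919875]
white [-41.33530451  30.57304507  -0.32079694]
white [-56.23928384  30.57734879 -15.34303223]
```

Emit:
{"fn": "servo_tool", "kwargs": {"moves": [[0,0.025,0.0005,0,0,0],[0,0.025,0,0,0,0],[0,0.018,0,0,0,0],[0,0.006,0,0,0,0],[0,0,0,0,0,0]]}}

```text
clock: 8.15
tcp_pos: [0.5913, 0.2392, 0.0063]
ee_rot: [-1.571, -0.0, 1.999]
wrist_force: [-0.1, 0.0, 0.4]
opening: 0.0315
```

Emit:
{"fn": "servo_tool", "kwargs": {"moves": [[0,0.002,0,0,0,0],[0,0.001,0,0,0,0],[0,0,0,0,0,0],[0,0,0,0,0,0],[0,0,0,0,0,0]]}}

```text
clock: 8.78
tcp_pos: [0.5913, 0.2392, 0.0035]
ee_rot: [-1.571, 0.0, 1.999]
wrist_force: [0.1, -0.7, 0.2]
opening: 0.0321
```

```bash
python3 - <<'E'
from h import *
st(); snap('wrist','w9');st()
E
```

```text
t 8.78 p [591.3  239.23   3.5 ] rpy [-90.01   0.   114.56] F [ 0.12 -0.72  0.18] M [-0.011 -0.041  0.009] op 32.09
t 8.82 p [591.27 239.21   3.44] rpy [-90.    -0.   114.56] F [ 0.46 -0.43  0.48] M [-0.051  0.047  0.017] op 31.87
```

View pics/w9.png

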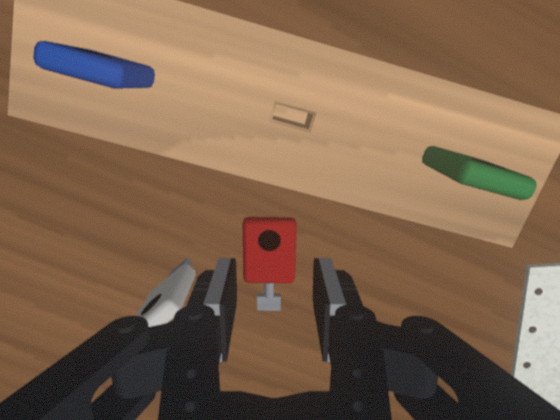

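```bash
python3 - <<'E'
from h import *
c=load('w9'); o=robot.observe(); Rm=R.from_euler('xyz',[-np.pi/2,0,np.radians(114.56)]); p=np.array([.5913,.23923,.0035])
T=c['world_from_camera']; print('cam in tool',Rm.inv().apply(T[:3,3]-p), 'axis',Rm.inv().apply(-T[:3,2]))
for z in(11,0,-11):
  for d in(0,-10,-20,-30,-40): print(z,d,[proj(c,p+Rm.apply(np.array([x,d,z])/1e3)).round(0).tolist() for x in(-16,16,30)])
E
```

```text
cam in tool [ 0.00128782 -0.17151602  0.07742055] axis [-5.30379882e-04  9.53502022e-01 -3.01386152e-01]
11 0 [[239.0, 228.0], [305.0, 228.0], [334.0, 228.0]]
11 -10 [[237.0, 236.0], [306.0, 236.0], [337.0, 236.0]]
11 -20 [[235.0, 245.0], [308.0, 245.0], [340.0, 245.0]]
11 -30 [[232.0, 254.0], [310.0, 254.0], [344.0, 255.0]]
11 -40 [[230.0, 266.0], [313.0, 266.0], [349.0, 266.0]]
0 0 [[240.0, 249.0], [304.0, 249.0], [332.0, 249.0]]
0 -10 [[238.0, 258.0], [306.0, 258.0], [336.0, 258.0]]
0 -20 [[236.0, 267.0], [308.0, 267.0], [339.0, 268.0]]
0 -30 [[233.0, 278.0], [310.0, 278.0], [343.0, 279.0]]
0 -40 [[230.0, 291.0], [312.0, 291.0], [347.0, 291.0]]
-11 0 [[240.0, 269.0], [304.0, 269.0], [331.0, 269.0]]
-11 -10 [[238.0, 278.0], [305.0, 279.0], [334.0, 279.0]]
-11 -20 [[236.0, 289.0], [307.0, 289.0], [338.0, 289.0]]
-11 -30 [[234.0, 301.0], [309.0, 301.0], [342.0, 302.0]]
-11 -40 [[231.0, 315.0], [311.0, 315.0], [346.0, 315.0]]
```

```bash
python3 - <<'E'
from h import *
crop('w9',140,200,410,400,3,'w9b')
E
```

```text
(no output)
```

View pics/w9b.png

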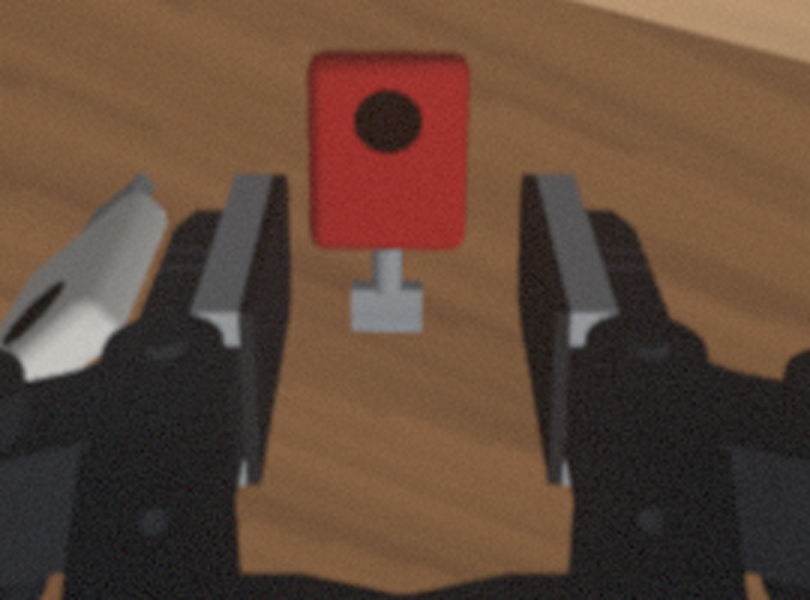

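Emit:
{"fn": "servo_tool", "kwargs": {"moves": [[-0.001,0,0,0,0,0],[-0.0012,0,0.003,0,0,0],[0,0.005,0,0,0,0],[0,0.005,0,0,0,0],[0,0,0,0,0,0]], "gripper": 0.3}}

```text
clock: 9.45
tcp_pos: [0.5888, 0.2358, -0.0074]
ee_rot: [-1.57, -0.0, 1.999]
wrist_force: [-0.1, 0.0, -0.3]
opening: 0.0297
```

```bash
python3 - <<'E'
from h import *
st(); snap('wrist','w10');st(); crop('w10',140,180,410,380,3,'w10b')
E
```

```text
t 9.45 p [588.85 235.82  -7.39] rpy [-8.9930e+01 -1.0000e-02  1.1456e+02] F [-0.08  0.01 -0.34] M [-0.028  0.012 -0.027] op 29.71
t 9.5 p [589.07 235.86  -7.11] rpy [-8.9950e+01 -1.0000e-02  1.1456e+02] F [ 0.01  0.36 -0.25] M [0.03  0.039 0.024] op 30.14
```

View pics/w10b.png

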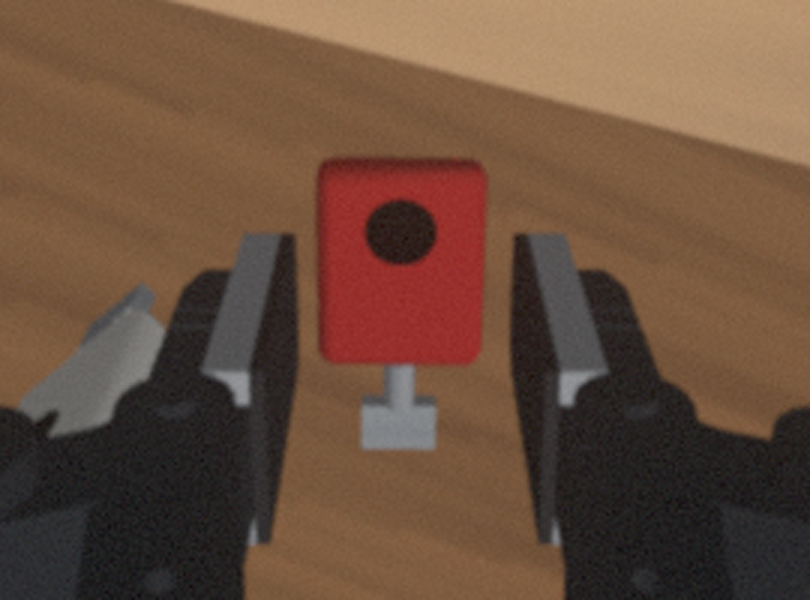

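```bash
python3 - <<'E'
from h import *
c=load('w10'); Rm=R.from_euler('xyz',[-np.pi/2,0,np.radians(114.56)]); p=np.array([.58895,.23582,-.0073])
for u,v in((403,160),(403,362),(400,448)): print(Rm.inv().apply(back(c,140+u/3,180+v/3,.008)-p)*1e3)
E
```

```text
[  1.26430531 -15.3         14.50542011]
[  1.30362782 -15.3        -19.61165588]
[  0.83773804 -15.3        -35.43378981]
```

Emit:
{"fn": "servo_tool", "kwargs": {"moves": [[0,0.006,-0.002,0,0,0],[0,0.006,0,0,0,0],[0,0.001,0,0,0,0],[0,0.001,0,0,0,0],[0,0,0,0,0,0]]}}

```text
clock: 10.12
tcp_pos: [0.5916, 0.237, -0.0202]
ee_rot: [-1.572, 0.0, 2.0]
wrist_force: [-0.9, -0.1, 3.2]
opening: 0.03
```

Emit:
{"fn": "servo_tool", "kwargs": {"moves": [[0,0.001,0,0,0,0],[0,0,0,0,0,0],[0,0.001,0,0,0,0],[0,0,0,0,0,0],[0,0,0,0,0,0]]}}

```text
clock: 10.75
tcp_pos: [0.5926, 0.2376, -0.0209]
ee_rot: [-1.574, -0.0, 2.0]
wrist_force: [-1.8, 1.8, 9.7]
opening: 0.03
```

```bash
python3 - <<'E'
from h import *
st(); snap('wrist','w11');snap('scene','s11');st(); crop('w11',140,180,410,380,3,'w11b'); crop('s11',300,200,430,310,6,'s11b')
E
```

```text
t 10.75 p [592.55 237.62 -20.89] rpy [-90.18  -0.   114.58] F [-1.84  1.78  9.67] M [-0.029  0.117 -0.049] op 29.99
t 10.85 p [592.51 237.57 -20.91] rpy [-90.17   0.   114.58] F [-1.81  1.36 10.15] M [ 0.016  0.144 -0.007] op 29.82
```

View pics/w11b.png

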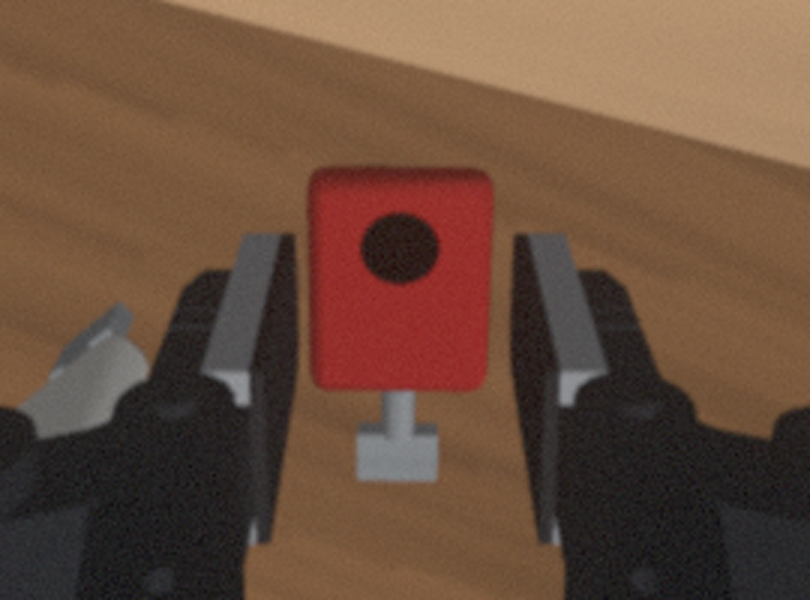

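View pics/s11b.png

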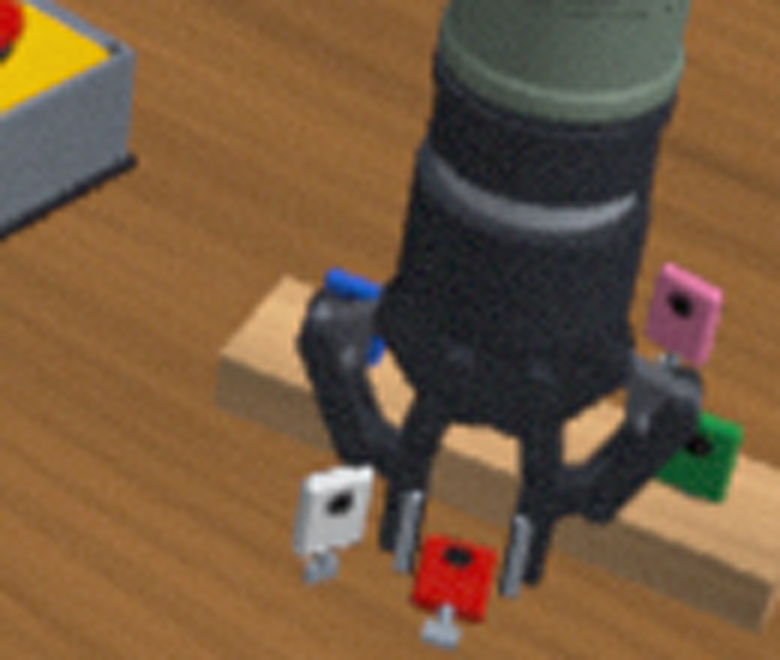

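```bash
python3 - <<'E'
from h import *
c=load('s11'); 
for s in(1,-1):
  xy=np.array([.5925,.2376])+s*.019*np.array([-.417,.909])+.011*np.array([.909,.417])
  for z in(0,.01,.02): 
    u,v=proj(c,[*xy,z]); print(s,z,round((u-300)*6),round((v-200)*6))
for z in(0,.008): 
    u,v=proj(c,[.5925,.2384,z]); print('key',(u-300)*6,(v-200)*6)
E
```

```text
1 0 499 617
1 0.01 503 596
1 0.02 508 576
-1 0 390 591
-1 0.01 394 571
-1 0.02 397 550
key 450.50031346708147 583.9227775127665
key 453.7014933783446 567.5269311119055
```

Emit:
{"fn": "servo_tool", "kwargs": {"moves": [[0,-0.0015,0,0,0,0],[0,0,0,0,0,0],[0,0,0,0,0,0],[0,0,0,0,0,0],[0,0,0,0,0,0]], "gripper": 0.45, "newtons": 20}}

```text
clock: 11.48
tcp_pos: [0.5915, 0.2369, -0.0207]
ee_rot: [-1.571, -0.0, 1.999]
wrist_force: [-1.8, 1.0, 5.1]
opening: 0.0236
```

```bash
python3 - <<'E'
from h import *
st(); snap('wrist','w12');st(); crop('w12',140,180,410,380,3,'w12b')
E
```

```text
t 11.47 p [591.55 236.94 -20.74] rpy [-90.04  -0.   114.56] F [-1.75  1.02  5.11] M [0.038 0.118 0.005] op 23.63
t 11.53 p [591.53 236.91 -20.77] rpy [-90.03  -0.   114.56] F [-0.82  0.5   5.49] M [-0.004  0.076  0.019] op 23.62
```

View pics/w12b.png

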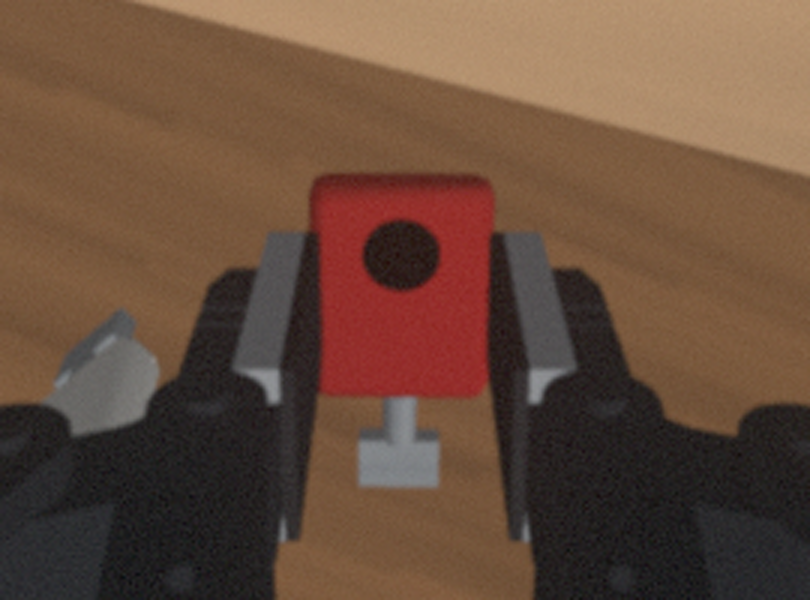

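Emit:
{"fn": "servo_tool", "kwargs": {"moves": [[0,-0.003,0,0,0,0],[0,-0.001,0,0,0,0],[0,0,0,0,0,0],[0,0,0,0,0,0],[0,0.003,0,0,0,0]], "gripper": 0.2}}

```text
clock: 12.15
tcp_pos: [0.5914, 0.2368, -0.0202]
ee_rot: [-1.571, 0.0, 1.999]
wrist_force: [0.1, 1.0, 0.5]
opening: 0.0343
```

Emit:
{"fn": "servo_tool", "kwargs": {"moves": [[0,0.001,0,0,0,0],[0,0.001,0,0,0,0],[0,0.001,0,0,0,0],[0,0,0,0,0,0],[0,0,0,0,0,0]]}}

```text
clock: 12.78
tcp_pos: [0.5913, 0.2368, -0.0231]
ee_rot: [-1.571, -0.0, 1.999]
wrist_force: [-0.4, -0.1, 0.1]
opening: 0.0339
```

```bash
python3 - <<'E'
from h import *
st()
E
```

```text
t 12.78 p [591.28 236.79 -23.09] rpy [-90.    -0.   114.56] F [-0.37 -0.14  0.07] M [-0.015 -0.009 -0.035] op 33.9
```

Emit:
{"fn": "servo_tool", "kwargs": {"moves": [[0,0.002,0,0,0,0],[0,0.001,0,0,0,0],[0,0.0005,0,0,0,0],[0,0,0,0,0,0],[0,0,0,0,0,0]]}}

```text
clock: 13.4
tcp_pos: [0.5913, 0.2368, -0.0266]
ee_rot: [-1.571, -0.0, 1.999]
wrist_force: [-0.8, -0.3, -0.3]
opening: 0.034
```

Emit:
{"fn": "servo_tool", "kwargs": {"moves": [[0,0,0,0,0,0],[0,0,0,0,0,0],[0,0,0,0,0,0],[0,0,0,0,0,0],[0,0,0,0,0,0]], "gripper": 0.8, "newtons": 20}}

```text
clock: 14.02
tcp_pos: [0.5914, 0.2368, -0.0265]
ee_rot: [-1.571, 0.0, 1.999]
wrist_force: [0.3, -0.2, 2.1]
opening: 0.025
```

```bash
python3 - <<'E'
from h import *
st(); snap('wrist','w13');st(); crop('w13',140,180,410,380,3,'w13b')
E
```

```text
t 14.03 p [591.37 236.83 -26.47] rpy [-90.01   0.   114.56] F [ 0.26 -0.23  2.08] M [-0.009  0.002  0.013] op 24.97
t 14.07 p [591.42 236.84 -26.45] rpy [-90.02   0.   114.56] F [0.17 0.33 2.57] M [-0.022  0.061  0.02 ] op 24.98
```

View pics/w13b.png

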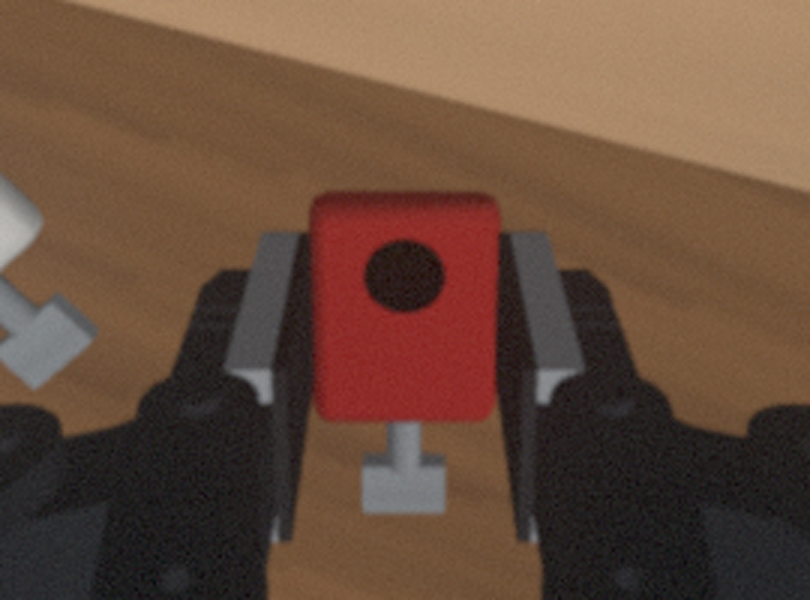

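```bash
python3 - <<'E'
from h import *
c=load('w8')
for u,v in((305,325),(275,397),(460,215),(452,335)): print(back(c,u,v,0).round(3))
c=load('w13'); print('white lying', back(c,140+20/3,180+230/3,.008), back(c,140+45/3,180+340/3,.005))
E
```

```text
[0.673 0.304 0.   ]
[0.747 0.312 0.   ]
[0.546 0.364 0.   ]
[0.633 0.413 0.   ]
white lying [0.60106985 0.18672426 0.008     ] [0.61746969 0.19497308 0.005     ]
```

Emit:
{"fn": "servo_tool", "kwargs": {"moves": [[0,-0.008,0,0,0,0],[0,-0.012,0,0,0,0],[0,0,-0.015,0,0,0],[0.0015,0,-0.02,0,0,0],[0.0015,0,-0.02,0,0,0]]}}

```text
clock: 14.7
tcp_pos: [0.6408, 0.2627, -0.0056]
ee_rot: [-1.572, 0.0, 1.999]
wrist_force: [0.5, -0.0, -0.5]
opening: 0.0252
```

Emit:
{"fn": "servo_tool", "kwargs": {"moves": [[0,0,-0.005,0,0,0],[0,0,0,0,0,0],[0,0.01,0,0,0,0],[0,0.008,0,0,0,0],[0,0.0015,0,0,0,0]]}}

```text
clock: 15.32
tcp_pos: [0.6435, 0.264, -0.0265]
ee_rot: [-1.569, -0.0, 1.999]
wrist_force: [-3.2, -1.1, 9.9]
opening: 0.0247
```

Emit:
{"fn": "servo_tool", "kwargs": {"moves": [[0,0,0,0,0,0],[0,0,0,0,0,0],[0,0,0,0,0,0],[0,0,0,0,0,0],[0,0,0,0,0,0]], "gripper": 0.15}}

```text
clock: 15.95
tcp_pos: [0.6446, 0.2644, -0.0261]
ee_rot: [-1.571, 0.0, 1.999]
wrist_force: [0.7, -0.4, -0.4]
opening: 0.0364
```

```bash
python3 - <<'E'
from h import *
st(); snap('wrist','w14');st(); crop('w14',140,180,410,380,3,'w14b')
E
```

```text
t 15.95 p [644.58 264.45 -26.13] rpy [-90.     0.   114.56] F [ 0.72 -0.38 -0.45] M [-0.013  0.033 -0.003] op 36.35
t 16.0 p [644.61 264.49 -26.12] rpy [-90.    -0.   114.56] F [-0.52 -0.15 -0.75] M [-0.001  0.042 -0.012] op 36.79
```

View pics/w14.png

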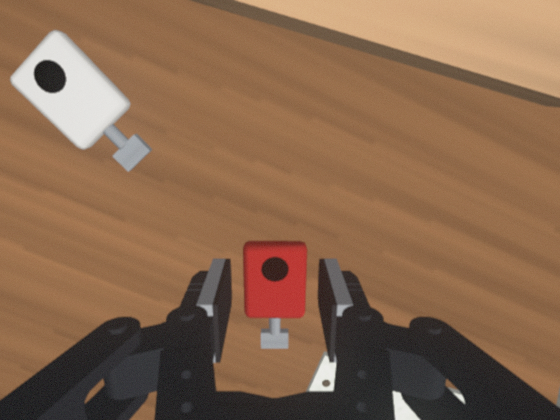

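```bash
cat >> h.py <<'E'
D=.0285
E
python3 - <<'E'
from h import *
c=load('w14'); o=robot.observe(); p=np.array(o['tcp_pos']); Rm=R.from_euler('xyz',o['ee_rot'])
q=[Rm.inv().apply(back(c,u,v,.008)-p)*1e3 for u,v in((275,242),(275,318),(275,347))]; print(np.round(q,1))
hz=(q[0][2]+q[1][2])/2
k=-Rm.as_matrix()[:,2]; head=p+k*(-hz/1e3); head[2]=.004; print('head',head,'k az',np.degrees(np.arctan2(k[1],k[0])))
ph=np.radians(40); a=np.sin(ph)*k-np.cos(ph)*np.array([0,0,1])
Rt=Rm*R.from_rotvec([-ph,0,0]); print(Rt.as_matrix()[:,1],a)
T=head+.005*k; T[2]=.0086; tcp=T+D*a; print('target',tcp)
pre=tcp-.05*a; print('pre',pre); print('world delta->tool now', Rm.inv().apply(pre-p)*1e3); planR(pre,Rt,5)
E
```

```text
[[  1.5 -34.1  18.3]
 [  1.6 -34.1 -16.4]
 [  1.6 -34.1 -31. ]]
head [0.64372652 0.26408319 0.004     ] k az 24.556699803245667
[ 0.58468711  0.26718431 -0.76599838] [ 0.58464776  0.26713837 -0.76599839]
target [ 0.66493674  0.2737746  -0.01323095]
pre [0.63570435 0.26041768 0.02506897]
world delta->tool now [ 1.69882836e-03 -5.11891078e+01  9.78702431e+00]
angle 40.0
[0.0, -10.2, 2.0, -8.0, 0.0, 0.0] mm,deg
[0.0, -10.4, 0.5, -8.0, 0.0, 0.0] mm,deg
[0.0, -10.4, -0.9, -8.0, 0.0, 0.0] mm,deg
[0.0, -10.1, -2.4, -8.0, 0.0, 0.0] mm,deg
[0.0, -9.7, -3.8, -8.0, 0.0, 0.0] mm,deg
```

Emit:
{"fn": "servo_tool", "kwargs": {"moves": [[0,-0.0102,0.002,-8,0,0],[0,-0.0104,0.0005,-8,0,0],[0,-0.0104,-0.0009,-8,0,0],[0,-0.0101,-0.0024,-8,0,0],[0,-0.0097,-0.0038,-8,0,0]]}}

```text
clock: 16.62
tcp_pos: [0.6359, 0.2604, 0.0262]
ee_rot: [-2.269, 0.0, 1.999]
wrist_force: [0.4, 0.9, -1.3]
opening: 0.0366
```

Emit:
{"fn": "servo_tool", "kwargs": {"moves": [[0,0,0,0,0,0],[0,0,0,0,0,0],[0,0,0,0,0,0],[0,0.015,0,0,0,0],[0,0.015,0,0,0,0]]}}

```text
clock: 17.25
tcp_pos: [0.6549, 0.269, 0.0008]
ee_rot: [-2.264, 0.0, 1.999]
wrist_force: [0.4, 0.0, -0.2]
opening: 0.0363
```

```bash
python3 - <<'E'
from h import *
o=st(); print(o['qpos'].round(2)); snap('wrist','w15');snap('scene','s15'); o=st(); p=np.array(o['tcp_pos']); Rm=R.from_euler('xyz',o['ee_rot']); print(Rm.inv().apply(np.array([ 0.66493674,0.2737746,-0.01323095])-p)*1e3)
E
```

```text
t 17.25 p [654.89 268.99   0.79] rpy [-1.2970e+02  1.0000e-02  1.1456e+02] F [ 0.37  0.03 -0.16] M [-0.216  0.555  0.046] op 36.28
[ 0.22  0.59 -0.83 -0.53  0.13 -0.16]
t 17.35 p [ 6.5401e+02  2.6877e+02 -6.5000e-01] rpy [-1.2957e+02 -2.0000e-02  1.1456e+02] F [-0.56  0.45  0.81] M [-0.218  0.54  -0.015] op 36.35
[ 9.35315184e-04  1.73524590e+01 -1.24890421e+00]
```

View pics/w15.png

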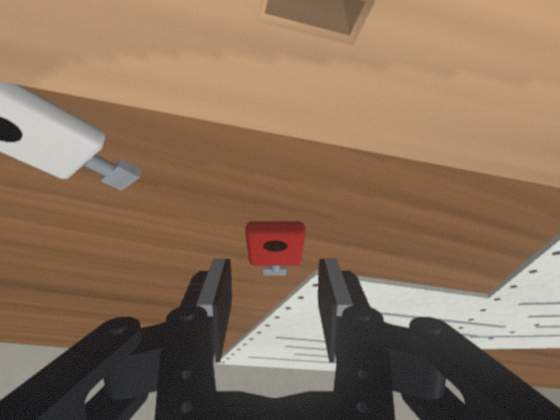

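View pics/s15.png

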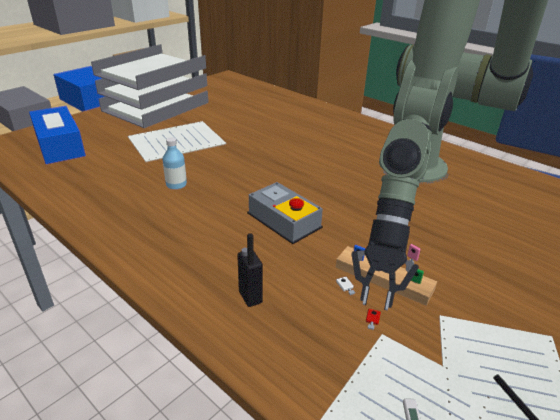

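Emit:
{"fn": "servo_tool", "kwargs": {"moves": [[0,0.006,-0.0006,0,0,0],[0,0.006,-0.0006,0,0,0],[0,0.004,0,0,0,0],[0,0,0,0,0,0],[0,0,0,0,0,0]]}}

```text
clock: 17.98
tcp_pos: [0.6634, 0.2731, -0.0103]
ee_rot: [-2.263, -0.0, 1.999]
wrist_force: [-0.8, -0.2, 0.4]
opening: 0.0362
```

```bash
python3 - <<'E'
from h import *
o=st(); snap('wrist','w16');snap('scene','s16'); p=np.array(o['tcp_pos']); Rm=R.from_euler('xyz',o['ee_rot']); print(Rm.inv().apply(np.array([ 0.66493674,0.2737746,-0.01323095])-p)*1e3)
crop('w16',160,180,390,340,3,'w16b'); crop('s16',320,200,440,330,5,'s16b')
E
```

```text
t 17.98 p [663.38 273.06 -10.32] rpy [-1.2965e+02 -1.0000e-02  1.1455e+02] F [-0.78 -0.25  0.38] M [-0.287  0.511 -0.025] op 36.2
[0.00391492 3.33221952 0.53568141]
```

View pics/w16b.png

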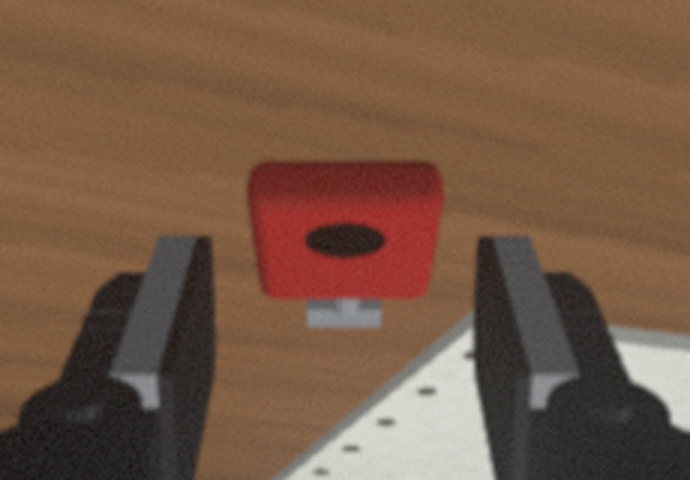

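View pics/s16b.png

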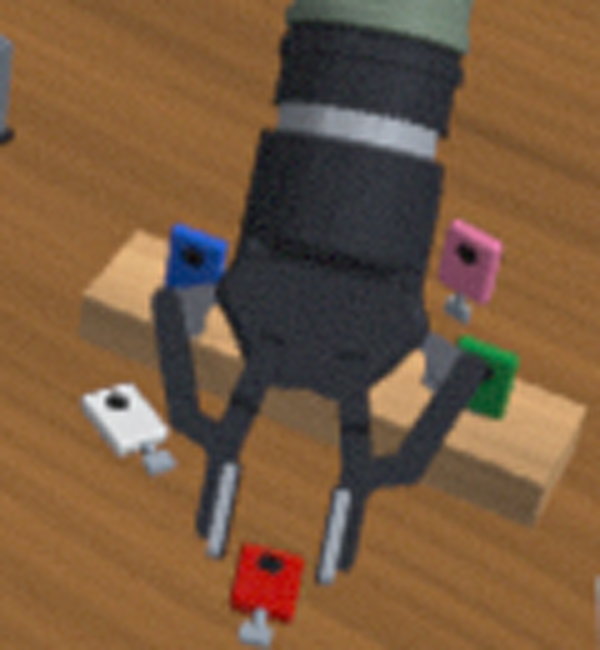

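Emit:
{"fn": "servo_tool", "kwargs": {"moves": [[0,0.0015,0.0005,0,0,0],[0,0.001,0,0,0,0],[0,0.001,0,0,0,0],[0,0,0,0,0,0],[0,0,0,0,0,0]]}}

```text
clock: 18.7
tcp_pos: [0.6652, 0.2738, -0.0134]
ee_rot: [-2.263, -0.0, 1.999]
wrist_force: [0.2, 0.6, -0.1]
opening: 0.0361
```

```bash
python3 - <<'E'
from h import *
st()
E
```

```text
t 18.7 p [665.17 273.82 -13.41] rpy [-1.2965e+02 -1.0000e-02  1.1455e+02] F [ 0.25  0.65 -0.06] M [-0.291  0.526  0.045] op 36.12
```

Emit:
{"fn": "servo_tool", "kwargs": {"moves": [[0,0,0,0,0,0],[0,0,0,0,0,0],[0,0,0,0,0,0],[0,0,0,0,0,0],[0,0,0,0,0,0]], "gripper": 0.8, "newtons": 20}}

```text
clock: 19.32
tcp_pos: [0.6652, 0.2738, -0.0133]
ee_rot: [-2.263, -0.0, 1.999]
wrist_force: [-2.1, -0.2, 3.0]
opening: 0.0247
```

```bash
python3 - <<'E'
from h import *
st(); snap('wrist','w17');crop('w17',160,180,390,340,3,'w17b')
E
```

```text
t 19.32 p [665.16 273.83 -13.35] rpy [-1.2966e+02 -1.0000e-02  1.1455e+02] F [-2.07 -0.2   3.  ] M [-0.214  0.516 -0.016] op 24.65
```

View pics/w17b.png

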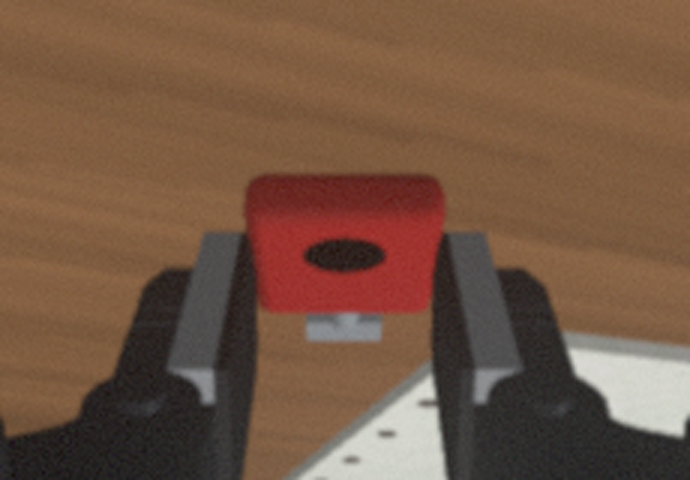

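```bash
python3 - <<'E'
from h import *
crop('w7',255,170,295,210,12,'a'); crop('w8',265,85,310,125,12,'b')
a=cv2.imread('pics/a.png');b=cv2.imread('pics/b.png'); b=b[:480]; cv2.imwrite('pics/slots.png',np.hstack([a,b[:, :310]]) if 0 else np.hstack([cv2.resize(a,(390,390)),cv2.resize(b,(int(390*b.shape[1]/b.shape[0]),390))]))
print(a.shape,b.shape)
E
```

```text
(480, 480, 3) (480, 540, 3)
```

View pics/slots.png

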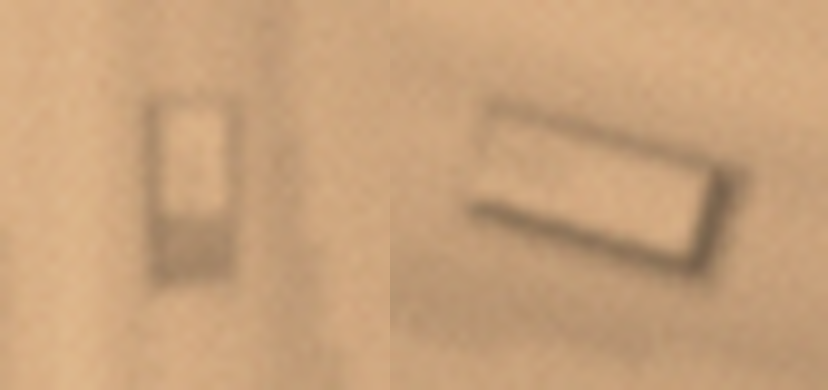

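```bash
python3 - <<'E'
from h import *
s7=back(load('w7'),274.4,189.1,.026); s8=back(load('w8'),286.1,104.0,.026); print('slot',s7,s8)
S=(s7+s8)/2
o=robot.observe(); p=np.array(o['tcp_pos']); Rm=R.from_euler('xyz',o['ee_rot'])
az=np.radians(24.56); k=np.array([np.cos(az),np.sin(az),0]); n=np.array([-k[1],k[0],0]); Z=np.array([0,0,1.])
head=np.array([.6437,.2641,.004])
ht=Rm.inv().apply(head-p); ht[0]=.0015; print('head in tool mm',ht*1e3)
Rk=R.from_matrix(np.c_[Z,n,-k]); Rkt=Rm.inv()*Rk
np.savez('grip.npz',ht=ht,Rkt=Rkt.as_matrix(),S=S)
ra=np.radians(9.5)
for s in(0,180):
    Rt=R.from_euler('z',ra+np.radians(s))*Rkt.inv()
    tcp=S*[1,1,0]+[0,0,.043]-Rt.apply(ht); print(s,'a',Rt.as_matrix()[:,1].round(3),'toolx',Rt.as_matrix()[:,0].round(3),'tcp',tcp.round(4),'tip',(tcp-D*Rt.as_matrix()[:,1]).round(4))
print('q',o['qpos'].round(2))
E
```

```text
slot [0.52827806 0.21977413 0.026     ] [0.52774811 0.21893315 0.026     ]
head in tool mm [  1.5        -28.38126963   7.09283261]
0 a [-0.759 -0.127 -0.638] toolx [-0.165  0.986 -0.   ] tcp [0.5112 0.215  0.0194] tip [0.5328 0.2186 0.0376]
180 a [ 0.759  0.127 -0.638] toolx [ 0.165 -0.986 -0.   ] tcp [0.5448 0.2237 0.0194] tip [0.5232 0.2201 0.0376]
q [ 0.23  0.63 -0.8  -0.54  0.13 -0.15]
```

Emit:
{"fn": "servo_tool", "kwargs": {"moves": [[0,-0.008,-0.0067,0,0,0],[0,-0.024,-0.02,0,0,0],[0,-0.028,-0.0236,0,0,0],[0,-0.024,-0.02,0,-8,0],[0,0,0,0,-10,0]]}}

```text
clock: 20.0
tcp_pos: [0.6681, 0.2747, 0.1011]
ee_rot: [-2.244, 0.205, 2.248]
wrist_force: [0.4, 0.2, -0.2]
opening: 0.0248
```

```bash
python3 - <<'E'
from h import *
o=st();print(o['qpos'].round(2)); snap('wrist','w18');crop('w18',160,180,390,340,3,'w18b')
E
```

```text
t 20.0 p [668.09 274.7  101.14] rpy [-128.56   11.74  128.79] F [ 0.36  0.17 -0.16] M [-0.344  0.653  0.005] op 24.82
[ 0.23  0.39 -0.74 -0.25  0.13 -0.47]
```

View pics/w18b.png

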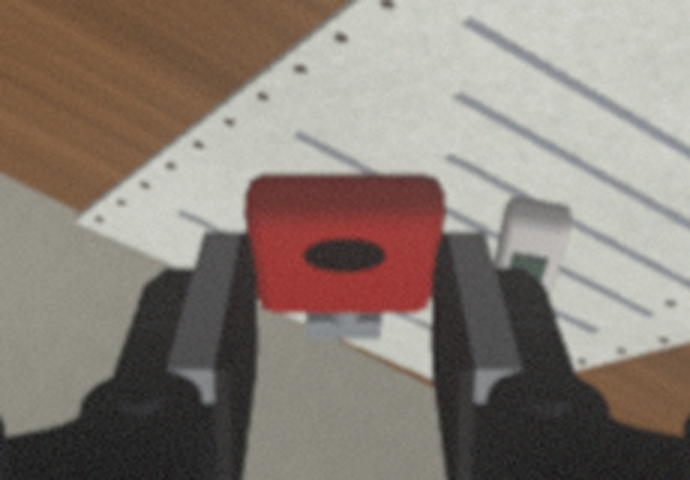

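```bash
cat >> h.py <<'E'
def place(yaw_deg,xy,zc):
    g=np.load('grip.npz'); Rt=R.from_euler('z',np.radians(yaw_deg))*R.from_matrix(g['Rkt']).inv()
    tcp=np.array([*xy,zc])-Rt.apply(g['ht']); return tcp,Rt
E
python3 - <<'E'
from h import *
g=np.load('grip.npz'); tcp,Rt=place(189.5,g['S'][:2],.088); print(tcp)
planR(tcp,Rt,15)
E
```

```text
[0.54484967 0.22369357 0.06442567]
angle 150.98415697437983
[2.9, -3.9, 7.7, 1.1, -10.0, 0.8] mm,deg
[4.2, -3.8, 7.2, 1.1, -10.0, 0.8] mm,deg
[5.3, -3.7, 6.4, 1.1, -10.0, 0.8] mm,deg
[6.3, -3.7, 5.5, 1.1, -10.0, 0.8] mm,deg
[7.1, -3.7, 4.4, 1.1, -10.0, 0.8] mm,deg
[7.7, -3.7, 3.2, 1.1, -10.0, 0.8] mm,deg
[8.1, -3.7, 1.9, 1.1, -10.0, 0.8] mm,deg
[8.3, -3.8, 0.5, 1.1, -10.0, 0.8] mm,deg
[8.2, -3.9, -0.9, 1.1, -10.0, 0.8] mm,deg
[7.9, -4.1, -2.2, 1.1, -10.0, 0.8] mm,deg
[7.3, -4.2, -3.4, 1.1, -10.0, 0.8] mm,deg
[6.6, -4.4, -4.5, 1.1, -10.0, 0.8] mm,deg
[5.6, -4.6, -5.5, 1.1, -10.0, 0.8] mm,deg
[4.5, -4.8, -6.3, 1.1, -10.0, 0.8] mm,deg
[3.3, -5.0, -6.9, 1.1, -10.0, 0.8] mm,deg
```

Emit:
{"fn": "servo_tool", "kwargs": {"moves": [[0.0029,-0.0039,0.0077,1.1,-10,0.8],[0.0042,-0.0038,0.0072,1.1,-10,0.8],[0.0053,-0.0037,0.0064,1.1,-10,0.8],[0.0063,-0.0037,0.0055,1.1,-10,0.8],[0.0071,-0.0037,0.0044,1.1,-10,0.8]]}}

```text
clock: 20.68
tcp_pos: [0.6241, 0.2572, 0.0846]
ee_rot: [-1.759, 0.655, 3.085]
wrist_force: [-0.3, -0.3, 0.2]
opening: 0.0246
```

Emit:
{"fn": "servo_tool", "kwargs": {"moves": [[0.0077,-0.0037,0.0032,1.1,-10,0.8],[0.0081,-0.0037,0.0019,1.1,-10,0.8],[0.0083,-0.0038,0.0005,1.1,-10,0.8],[0.0082,-0.0039,-0.0009,1.1,-10,0.8],[0.0079,-0.0041,-0.0022,1.1,-10,0.8]]}}

```text
clock: 21.3
tcp_pos: [0.5833, 0.2407, 0.073]
ee_rot: [-1.006, 0.549, -2.125]
wrist_force: [-0.0, 0.9, -0.9]
opening: 0.0244
```

```bash
python3 - <<'E'
from h import *
o=st();print(o['qpos'].round(2))
g=np.load('grip.npz'); tcp,Rt=place(189.5,g['S'][:2],.088); print(tcp)
planR(tcp,Rt,5)
E
```

```text
t 21.3 p [583.29 240.67  72.98] rpy [ -57.65   31.45 -121.74] F [-0.    0.87 -0.92] M [-0.102  0.708  0.003] op 24.43
[ 0.35  0.38 -1.03 -0.59 -0.15 -2.13]
[0.54484967 0.22369357 0.06442567]
angle 50.40928141085137
[6.8, -4.4, -2.9, 1.1, -10.0, 0.8] mm,deg
[6.2, -4.5, -3.9, 1.1, -10.0, 0.8] mm,deg
[5.3, -4.7, -4.8, 1.1, -10.0, 0.8] mm,deg
[4.4, -4.9, -5.6, 1.1, -10.0, 0.8] mm,deg
[3.3, -5.0, -6.1, 1.1, -10.0, 0.8] mm,deg
```

Emit:
{"fn": "servo_tool", "kwargs": {"moves": [[0.0068,-0.0044,-0.0029,1.1,-10,0.8],[0.0062,-0.0045,-0.0039,1.1,-10,0.8],[0.0053,-0.0047,-0.0048,1.1,-10,0.8],[0.0044,-0.0049,-0.0056,1.1,-10,0.8],[0.0033,-0.005,-0.0061,1.1,-10,0.8]]}}

```text
clock: 21.92
tcp_pos: [0.5449, 0.2238, 0.0645]
ee_rot: [-0.692, 0.0, -1.404]
wrist_force: [0.0, 0.2, 0.0]
opening: 0.0243
```

```bash
python3 - <<'E'
from h import *
o=st();print(o['qpos'].round(2)); snap('wrist','w19'); snap('scene','s19'); o=st()
g=np.load('grip.npz'); tcp,Rt=place(189.5,g['S'][:2],.088); print(tcp)
planR(tcp,Rt,1)
E
```

```text
t 21.93 p [544.91 223.8   64.54] rpy [-3.965e+01  1.000e-02 -8.042e+01] F [0.02 0.16 0.01] M [-0.208  0.799  0.011] op 24.28
[ 0.34  0.49 -1.24 -1.03 -0.13 -3.03]
t 22.02 p [543.37 222.85  62.85] rpy [-39.88   0.2  -80.68] F [-0.56 -0.21 -0.05] M [-0.067  0.808  0.012] op 24.63
[0.54484967 0.22369357 0.06442567]
angle 0.3417156016807486
[-0.6, 0.2, 2.2, 0.2, -0.3, 0.0] mm,deg
```

View pics/w19.png

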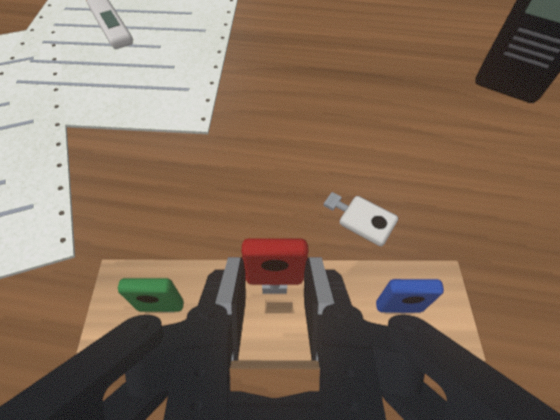

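View pics/s19.png

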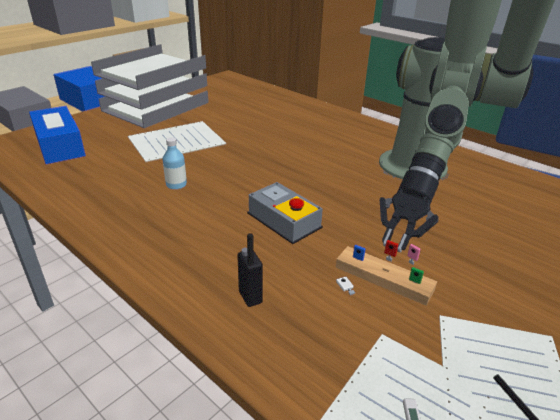

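Emit:
{"fn": "servo_tool", "kwargs": {"moves": [[0,0,0,0,0,0],[0,0,0,0,0,0],[0,0,0,0,0,0],[0,0,0,0,0,0],[0,0,0,0,0,0]]}}

```text
clock: 22.65
tcp_pos: [0.5454, 0.2238, 0.0646]
ee_rot: [-0.692, 0.003, -1.407]
wrist_force: [-0.5, 0.6, -0.4]
opening: 0.0244
```

```bash
python3 - <<'E'
from h import *
o=st();print(o['qpos'].round(2)); c=snap('wrist','w20'); crop('w20',215,225,345,325,6,'w20b')
g=np.load('grip.npz'); tcp,Rt=place(189.5,g['S'][:2],.088)
planR(tcp,Rt,1)
S=g['S']; ra=np.radians(9.5); X=np.array([np.cos(ra),np.sin(ra)]);Y=np.array([-X[1],X[0]])
for sx in(-3,3):
  for sy in(-7.4,7.4): print('slot corner',((proj(c,[*(S[:2]+(sx*X+sy*Y)/1e3),.026])-[215,225])*6).round(0))
p=np.array(o['tcp_pos']);Rm=R.from_euler('xyz',o['ee_rot']); h=p+Rm.apply(g['ht']);Rk=Rm*R.from_matrix(g['Rkt'])
print('head',h,'keyz',Rk.as_matrix()[:,2])
for q in([0,-6,-33],[0,6,-33],[-1.6,-6,-33],[1.6,6,-33],[-4,-13,17],[-4,13,17],[-4,-13,-17],[-4,13,-17]): print('key',q,((proj(c,h+Rk.apply(np.array(q)/1e3))-[215,225])*6).round(0))
E
```

```text
t 22.65 p [545.39 223.8   64.62] rpy [-39.66   0.15 -80.59] F [-0.46  0.57 -0.43] M [-0.109  0.822 -0.046] op 24.41
[ 0.34  0.49 -1.24 -1.03 -0.13 -3.03]
angle 0.15976656954472052
[-0.0, -0.3, -0.4, 0.0, -0.2, -0.0] mm,deg
slot corner [466. 526.]
slot corner [305. 526.]
slot corner [464. 462.]
slot corner [306. 462.]
head [0.52855602 0.21942592 0.08818895] keyz [ 3.58274136e-04 -2.43652474e-03  9.99996967e-01]
key [0, -6, -33] [315. 376.]
key [0, 6, -33] [461. 377.]
key [-1.6, -6, -33] [315. 358.]
key [1.6, 6, -33] [461. 395.]
key [-4, -13, 17] [195.  41.]
key [-4, 13, 17] [599.  42.]
key [-4, -13, -17] [221. 253.]
key [-4, 13, -17] [559. 253.]
```

View pics/w20b.png

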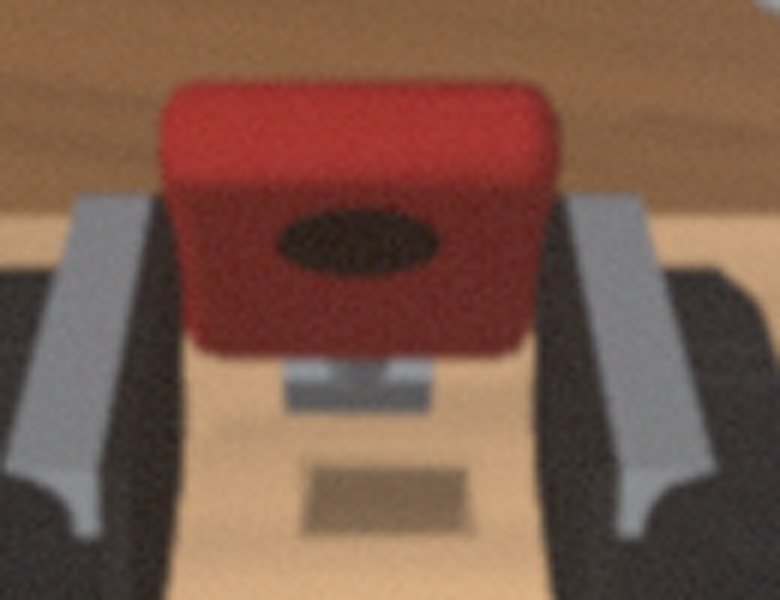

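Emit:
{"fn": "servo_tool", "kwargs": {"moves": [[0.0025,0,0,0,0,0],[0,0.0064,-0.0077,0,0,0],[0,0.0064,-0.0077,0,0,0],[0,0.0026,-0.0031,0,0,0],[0,0,0,0,0,0]]}}

```text
clock: 23.32
tcp_pos: [0.5455, 0.2211, 0.04]
ee_rot: [-0.693, 0.002, -1.407]
wrist_force: [0.3, 0.6, -1.3]
opening: 0.0245
```

```bash
python3 - <<'E'
from h import *
o=st();print(o['qpos'].round(2)); c=snap('wrist','w21'); crop('w21',215,225,345,325,6,'w21b'); snap('scene','s21'); crop('s21',330,220,450,310,6,'s21b')
for f in('w3','w8','w14','w20'):
    d=load(f); print(f,d['world_from_camera'][:3,3])
E
```

```text
t 23.32 p [545.55 221.14  39.97] rpy [-39.72   0.13 -80.59] F [ 0.31  0.64 -1.28] M [-0.132  0.808  0.03 ] op 24.45
[ 0.33  0.59 -1.26 -1.14 -0.13 -3.03]
w3 [0.51374975 0.29381723 0.32217132]
w8 [0.52074337 0.20844822 0.25215253]
w14 [0.57365733 0.2334648  0.14540074]
w20 [0.4632523  0.21096708 0.23362103]
```

View pics/w21b.png

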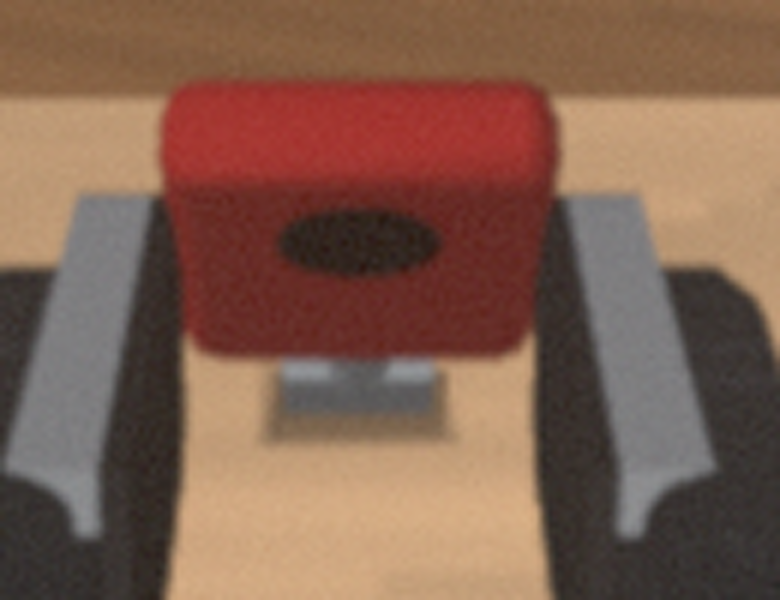

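View pics/s21b.png

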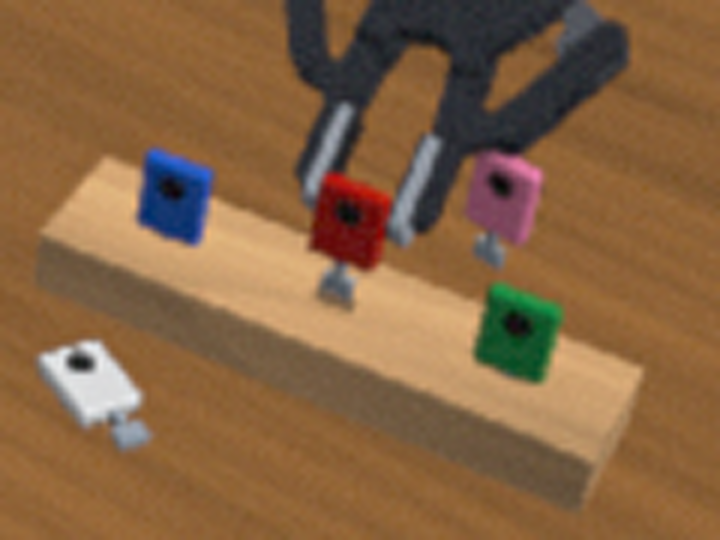

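Emit:
{"fn": "servo_tool", "kwargs": {"moves": [[0,0.0019,-0.0023,0,0,0],[0,0.0019,-0.0023,0,0,0],[0,0.0019,-0.0023,0,0,0],[0,0,0,0,0,0],[0,0,0,0,0,0]]}}

```text
clock: 24.05
tcp_pos: [0.5457, 0.2213, 0.0313]
ee_rot: [-0.693, 0.002, -1.406]
wrist_force: [0.2, 0.9, -0.5]
opening: 0.0246
```

```bash
python3 - <<'E'
from h import *
st(); c=snap('wrist','w22'); crop('w22',215,225,345,325,6,'w22b')
E
```

```text
t 24.05 p [545.66 221.34  31.33] rpy [-39.68   0.13 -80.58] F [ 0.16  0.92 -0.48] M [-0.167  0.774  0.05 ] op 24.58
```

View pics/w22b.png

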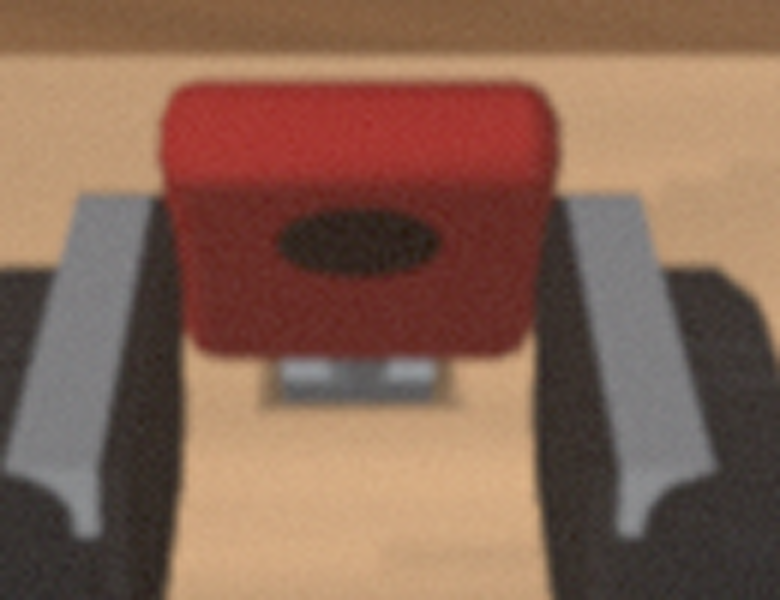

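Emit:
{"fn": "servo_tool", "kwargs": {"moves": [[0,0.0019,-0.0023,0,0,0],[0,0.0019,-0.0023,0,0,0],[0,0.0019,-0.0023,0,0,0],[0,0.001,-0.0012,0,0,0],[0,0,0,0,0,0]]}}

```text
clock: 24.72
tcp_pos: [0.5459, 0.2214, 0.0212]
ee_rot: [-0.692, 0.002, -1.406]
wrist_force: [-1.1, -0.4, 3.1]
opening: 0.0249
```

```bash
python3 - <<'E'
from h import *
o=st(); print(o['qpos'].round(2)); c=snap('wrist','w23'); crop('w23',215,225,345,325,6,'w23b')
E
```

```text
t 24.73 p [545.95 221.44  21.22] rpy [-39.62   0.14 -80.58] F [-1.06 -0.39  3.08] M [-0.067  0.404 -0.019] op 24.94
[ 0.33  0.67 -1.26 -1.23 -0.13 -3.03]
```

View pics/w23b.png

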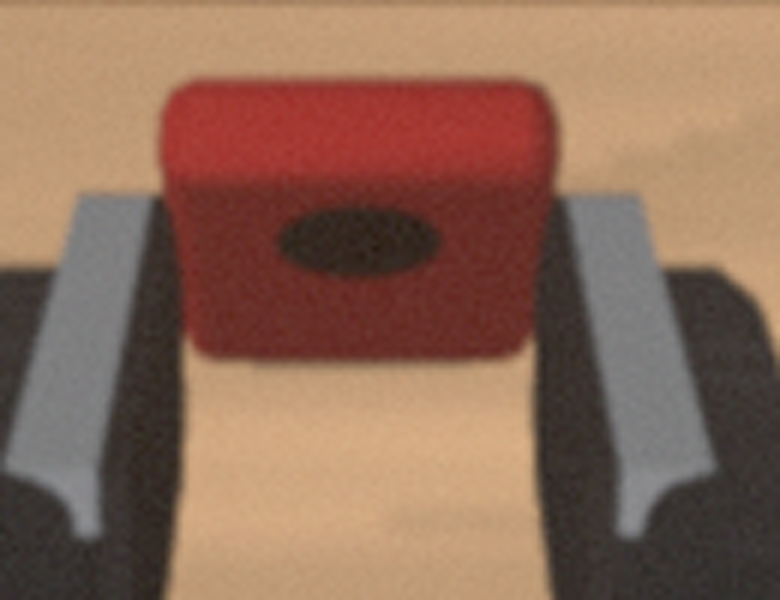

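Emit:
{"fn": "servo_tool", "kwargs": {"moves": [[0,0,0,0,0,0],[0,0,0,0,0,0],[0,0,0,0,0,0],[0,-0.005,0,0,0,0],[0,-0.015,0,0,0,0]], "gripper": 0.15}}

```text
clock: 25.4
tcp_pos: [0.5302, 0.2187, 0.0339]
ee_rot: [-0.693, 0.002, -1.407]
wrist_force: [-0.0, -0.4, 0.7]
opening: 0.0362
```

Emit:
{"fn": "servo_tool", "kwargs": {"moves": [[0,-0.02,0,0,0,0],[0,-0.025,0,0,0,0],[0,-0.025,0,0,0,0],[0,-0.025,0,0,0,0],[0,-0.015,0,0,0,0]]}}

```text
clock: 26.02
tcp_pos: [0.474, 0.227, 0.1164]
ee_rot: [-0.723, -0.007, -1.417]
wrist_force: [-0.3, 0.0, 0.2]
opening: 0.0363
```

```bash
python3 - <<'E'
from h import *
o=st(); print(o['qpos'].round(2)); c=snap('wrist','w24'); 
E
```

```text
t 26.02 p [473.99 227.   116.37] rpy [-41.4   -0.39 -81.2 ] F [-0.28  0.05  0.21] M [-0.11   0.718 -0.03 ] op 36.3
[ 0.45  0.19 -1.3  -0.74 -0.22 -2.95]
```

View pics/w24.png

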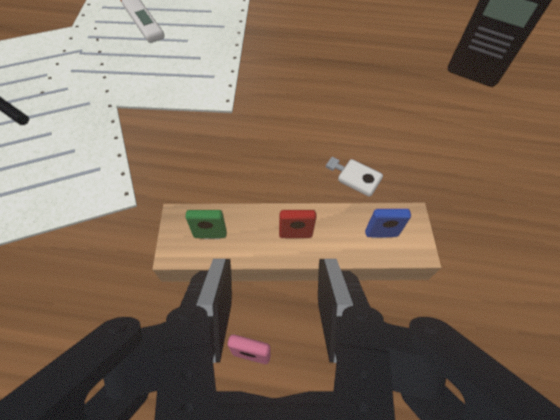

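```bash
python3 - <<'E'
from h import *
Rm=R.from_euler('xyz',np.radians([-39.62,.14,-80.58])); p=np.array([.54595,.22144,.02122])
print('key robot-frame',p+Rm.apply([.0001,-.0284,.0071]))
Rt=R.from_euler('xyz',[-np.pi/2,0,np.radians(-80.5)])
print(Rt.as_matrix()[:,2])
k=p+Rm.apply([.0001,-.0284,.0071])
planR([k[0],k[1],.08],Rt,5)
E
```

```text
key robot-frame [0.52886111 0.21844505 0.04479923]
[9.86285602e-01 1.65047606e-01 5.55111512e-17]
angle 48.64971352052654
[3.4, 12.9, 1.4, -9.7, -0.1, 0.1] mm,deg
[3.4, 12.5, 3.6, -9.7, -0.1, 0.1] mm,deg
[3.5, 11.7, 5.6, -9.7, -0.1, 0.1] mm,deg
[3.5, 10.6, 7.5, -9.7, -0.1, 0.1] mm,deg
[3.5, 9.1, 9.2, -9.7, -0.1, 0.1] mm,deg
```

Emit:
{"fn": "servo_tool", "kwargs": {"moves": [[0.0034,0.0129,0.0014,-9.7,-0.1,0.1],[0.0034,0.0125,0.0036,-9.7,-0.1,0.1],[0.0035,0.0117,0.0056,-9.7,-0.1,0.1],[0.0035,0.0106,0.0075,-9.7,-0.1,0.1],[0.0035,0.0091,0.0092,-9.7,-0.1,0.1]], "gripper": 0.3}}

```text
clock: 26.7
tcp_pos: [0.5282, 0.2209, 0.0809]
ee_rot: [-1.456, -0.008, -1.406]
wrist_force: [0.5, 0.2, 0.6]
opening: 0.0302
```

Emit:
{"fn": "servo_tool", "kwargs": {"moves": [[0,0,0,0,10,0],[0,0,0,0,10,0],[0,0,0,0,10,0],[0,0,0,0,10,0],[0,0,0,0,10,0]]}}

```text
clock: 27.32
tcp_pos: [0.5272, 0.2207, 0.0792]
ee_rot: [-1.489, 0.085, -2.281]
wrist_force: [-0.5, -0.0, 0.1]
opening: 0.0297
```

Emit:
{"fn": "servo_tool", "kwargs": {"moves": [[0,0,0,0,10,0],[0,0,0,0,10,0],[0,0,0,0,10,0],[0,0,0,0,10,0],[0,0,0,0,0,0]]}}

```text
clock: 27.95
tcp_pos: [0.5274, 0.2208, 0.0794]
ee_rot: [-1.562, 0.117, -2.974]
wrist_force: [0.4, -0.2, 0.7]
opening: 0.0298
```

```bash
python3 - <<'E'
from h import *
o=st(); print(o['qpos'].round(2)); c=snap('wrist','w25'); crop('w25',220,180,330,280,7,'w25b')
Rt=R.from_euler('xyz',[-np.pi/2,0,np.radians(189.5)]); planR([.5289,.2184,.04],Rt,2)
E
```

```text
t 27.95 p [527.41 220.76  79.42] rpy [ -89.48    6.73 -170.4 ] F [ 0.42 -0.25  0.65] M [-0.015  0.166  0.014] op 29.82
[ 0.28  0.4  -0.44  0.61 -0.02 -1.46]
angle 6.7583745360139105
[1.9, 19.7, 1.1, -0.3, 0.1, -3.4] mm,deg
[0.7, 19.8, 1.2, -0.3, 0.1, -3.4] mm,deg
```

View pics/w25.png

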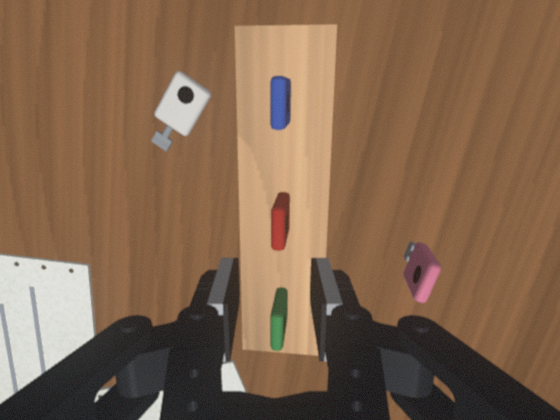

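Emit:
{"fn": "servo_tool", "kwargs": {"moves": [[0.0019,0.005,0.0011,-0.3,0.1,-3.4],[0.0007,0.005,0.0012,-0.3,0.1,-3.4],[0,0.01,0,0,0,0],[0,0.02,0,0,0,0],[0,0,0,0,0,0]]}}

```text
clock: 28.62
tcp_pos: [0.5247, 0.218, 0.038]
ee_rot: [-1.572, -0.003, -2.979]
wrist_force: [-0.3, 0.2, -0.9]
opening: 0.03
```

```bash
python3 - <<'E'
from h import *
o=st(); c=snap('wrist','w26'); crop('w26',200,180,350,300,5,'w26b')
Rt=R.from_euler('xyz',[-np.pi/2,0,np.radians(189.5)]); planR([.5289,.2184,.0],Rt,2)
E
```

```text
t 28.62 p [524.68 217.98  37.96] rpy [ -90.09   -0.2  -170.67] F [-0.32  0.22 -0.95] M [-0.014  0.007  0.003] op 30.04
angle 0.2323056303142356
[-1.7, 19.5, 0.2, 0.1, -0.1, 0.1] mm,deg
[-1.7, 19.5, 0.2, 0.1, -0.1, 0.1] mm,deg
```

View pics/w26b.png

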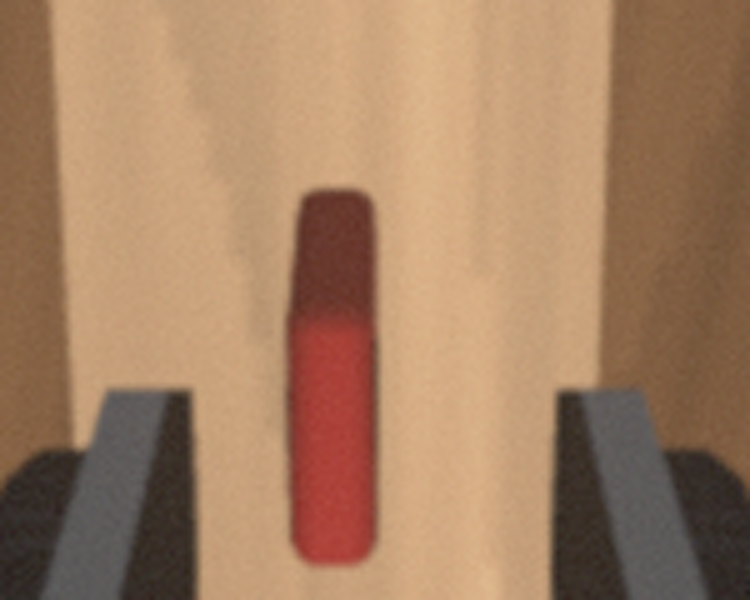

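Emit:
{"fn": "servo_tool", "kwargs": {"moves": [[-0.0017,0,0,0,0,0],[-0.0017,0.008,0,0,0,0],[0,0.012,0,0,0,0],[0,0.012,0,0,0,0],[0,0.003,0,0,0,0]]}}

```text
clock: 29.3
tcp_pos: [0.5293, 0.2188, 0.0034]
ee_rot: [-1.573, -0.002, -2.98]
wrist_force: [-0.3, -0.0, 0.1]
opening: 0.03
```

Emit:
{"fn": "servo_tool", "kwargs": {"moves": [[0,0.002,0,0,0,0],[0,0,0,0,0,0],[0,0,0,0,0,0],[0,0,0,0,0,0],[0,0,0,0,0,0]]}}

```text
clock: 29.92
tcp_pos: [0.5306, 0.2192, 0.0031]
ee_rot: [-1.573, 0.0, -2.98]
wrist_force: [-0.7, -0.1, -0.4]
opening: 0.0297
```

```bash
python3 - <<'E'
from h import *
o=st(); c=snap('wrist','w27'); crop('w27',200,200,350,340,5,'w27b')
E
```

```text
t 29.93 p [530.55 219.17   3.12] rpy [-9.0120e+01  2.0000e-02 -1.7074e+02] F [-0.66 -0.14 -0.4 ] M [0.041 0.009 0.019] op 29.71
```

View pics/w27b.png

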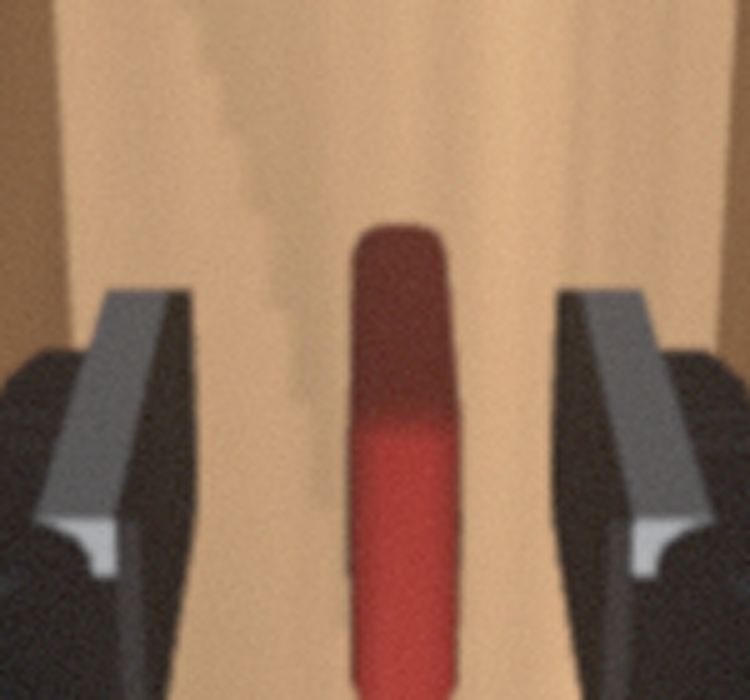

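Emit:
{"fn": "servo_tool", "kwargs": {"moves": [[0.0018,0.001,0,0,0,0],[0,0.0015,0,0,0,0],[0,0,0,0,0,0],[0,0,0,0,0,0],[0,0,0,0,0,0]]}}

```text
clock: 30.6
tcp_pos: [0.5287, 0.2188, 0.0004]
ee_rot: [-1.573, 0.0, -2.98]
wrist_force: [-0.3, -0.8, 0.2]
opening: 0.0298
```

```bash
python3 - <<'E'
from h import *
o=st()
E
```

```text
t 30.6 p [5.2871e+02 2.1884e+02 4.4000e-01] rpy [ -90.12    0.   -170.74] F [-0.29 -0.78  0.2 ] M [-0.038  0.019  0.03 ] op 29.81
```

Emit:
{"fn": "servo_tool", "kwargs": {"moves": [[0,0,0,0,0,0],[0,0,0,0,0,0],[0,0,0,0,0,0],[0,0,0,0,0,0],[0,0,0,0,0,0]], "gripper": 1, "newtons": 30}}

```text
clock: 31.22
tcp_pos: [0.5288, 0.2189, 0.0005]
ee_rot: [-1.573, 0.0, -2.98]
wrist_force: [-0.4, 0.7, 1.6]
opening: 0.0074
```

```bash
python3 - <<'E'
from h import *
o=st(); c=snap('wrist','w28'); crop('w28',200,200,350,340,5,'w28b'); st()
E
```

```text
t 31.23 p [5.2878e+02 2.1888e+02 5.2000e-01] rpy [-9.0120e+01  1.0000e-02 -1.7074e+02] F [-0.44  0.65  1.64] M [ 0.046 -0.041  0.003] op 7.37
t 31.27 p [5.2875e+02 2.1884e+02 4.9000e-01] rpy [-9.0120e+01  1.0000e-02 -1.7074e+02] F [0.21 1.03 1.03] M [-0.026 -0.03  -0.031] op 6.95
```

View pics/w28b.png

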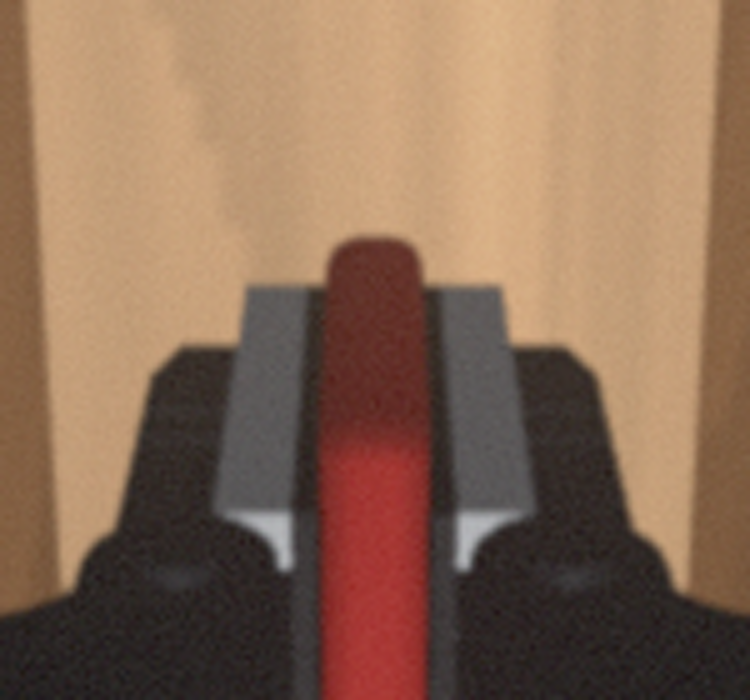

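Emit:
{"fn": "servo_tool", "kwargs": {"moves": [[0,-0.008,0,0,0,0],[0,-0.015,0,0,0,0],[0,-0.025,0,0,0,0],[0,-0.03,0,0,0,0],[0,-0.02,0,0,0,0]]}}

```text
clock: 31.9
tcp_pos: [0.5293, 0.2188, 0.101]
ee_rot: [-1.573, 0.002, -2.98]
wrist_force: [-0.1, 0.7, -0.7]
opening: 0.0077
```

```bash
python3 - <<'E'
from h import *
o=st(); c=snap('wrist','w29'); crop('w29',200,200,350,340,5,'w29b'); st()
Rt=R.from_euler('xyz',[-np.pi/2,0,np.radians(175.04)]); planR([.510,-.130,.095],Rt,9)
E
```

```text
t 31.9 p [529.29 218.83 100.99] rpy [-9.0130e+01  1.2000e-01 -1.7074e+02] F [-0.12  0.69 -0.71] M [ 0.016 -0.026  0.005] op 7.71
t 31.95 p [530.72 219.29 103.29] rpy [ -90.15    0.31 -170.73] F [-0.2   0.7   0.69] M [-0.014 -0.082 -0.052] op 7.38
angle 14.234681513373307
[8.5, 0.8, 37.9, 0.0, 1.6, -0.0] mm,deg
[7.5, 0.8, 38.2, 0.0, 1.6, -0.0] mm,deg
[6.4, 0.8, 38.3, 0.0, 1.6, -0.0] mm,deg
[5.4, 0.8, 38.5, 0.0, 1.6, -0.0] mm,deg
[4.3, 0.8, 38.6, 0.0, 1.6, -0.0] mm,deg
[3.2, 0.9, 38.7, 0.0, 1.6, -0.0] mm,deg
[2.2, 0.9, 38.8, 0.0, 1.6, -0.0] mm,deg
[1.1, 0.9, 38.9, 0.0, 1.6, -0.0] mm,deg
[0.0, 0.9, 38.9, 0.0, 1.6, -0.0] mm,deg
```

View pics/w29b.png

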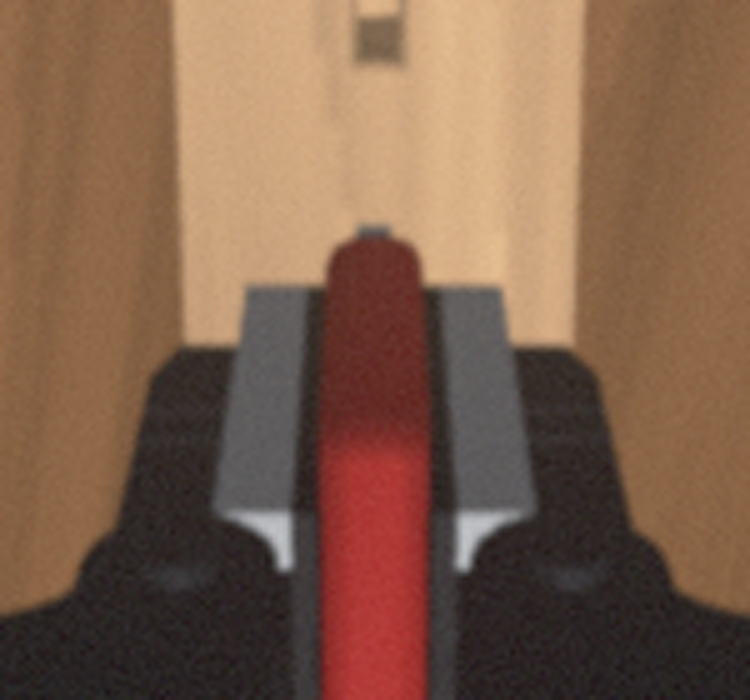

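Emit:
{"fn": "servo_tool", "kwargs": {"moves": [[0.0085,0.0008,0.0379,0,1.6,0],[0.0075,0.0008,0.0382,0,1.6,0],[0.0064,0.0008,0.0383,0,1.6,0],[0.0054,0.0008,0.0385,0,1.6,0],[0.0043,0.0008,0.0386,0,1.6,0]]}}

```text
clock: 32.58
tcp_pos: [0.5167, 0.0235, 0.0943]
ee_rot: [-1.573, -0.0, -3.12]
wrist_force: [-0.3, -0.5, -0.5]
opening: 0.0074
```

Emit:
{"fn": "servo_tool", "kwargs": {"moves": [[0.0032,0.0008,0.0387,0,1.6,0],[0.0022,0.0008,0.0388,0,1.6,0],[0.0011,0.0008,0.0389,0,1.6,0],[0,0.0008,0.0389,0,1.4,0],[0,0,0,0,0,0]]}}

```text
clock: 33.2
tcp_pos: [0.5074, -0.1329, 0.0908]
ee_rot: [-1.572, 0.0, 3.051]
wrist_force: [0.4, 1.0, 0.2]
opening: 0.0078
```

Emit:
{"fn": "servo_tool", "kwargs": {"moves": [[0,0,0,0,0,0],[0,0,0,0,0,0],[0,0,0,0,0,0],[0,0,0,0,0,0],[0,0,0,0,0,0]]}}

```text
clock: 33.83
tcp_pos: [0.5074, -0.1302, 0.0905]
ee_rot: [-1.573, -0.0, 3.056]
wrist_force: [-0.4, -0.1, 0.1]
opening: 0.0076
```

```bash
python3 - <<'E'
from h import *
o=st(); c=snap('wrist','w30'); crop('w30',200,150,350,290,5,'w30b'); st()
E
```

```text
t 33.83 p [ 507.44 -130.22   90.53] rpy [-9.0120e+01 -3.0000e-02  1.7509e+02] F [-0.37 -0.09  0.09] M [-0.027 -0.019 -0.034] op 7.65
t 33.88 p [ 507.44 -130.33   90.53] rpy [-9.0110e+01 -3.0000e-02  1.7508e+02] F [-0.23 -0.43 -0.34] M [-0.022  0.011  0.038] op 7.07
```

View pics/w30.png

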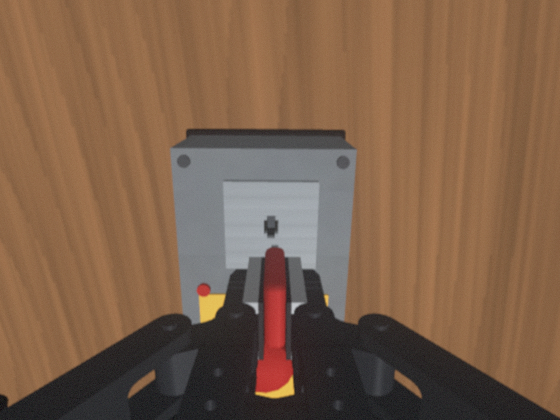

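View pics/w30b.png

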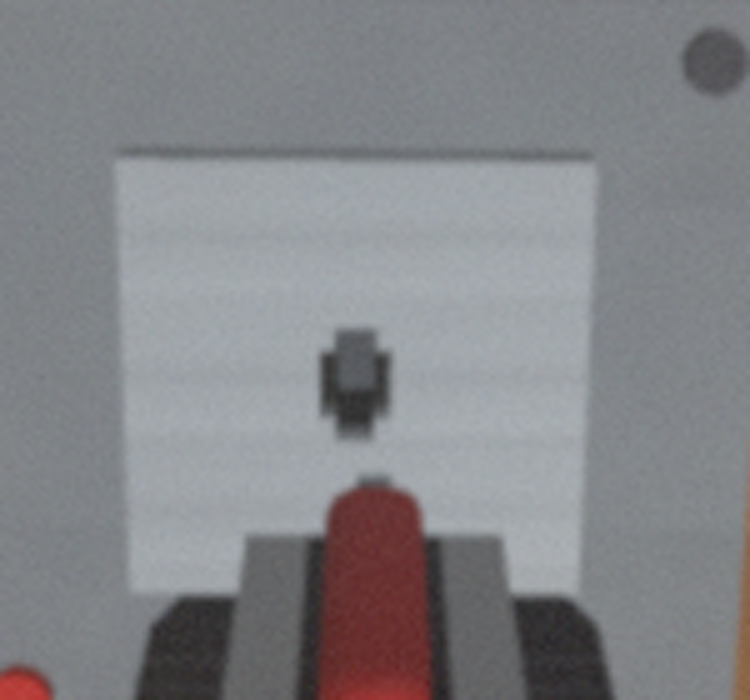

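```bash
python3 - <<'E'
from h import *
c=load('w30'); p=np.array([.50744,-.13022,.09053]); Rm=R.from_euler('xyz',np.radians([-90.12,-.03,175.09]))
T=c['world_from_camera']; print('cam in tool',Rm.inv().apply(T[:3,3]-p)*1e3)
P=lambda x,y,z: proj(c,p+Rm.apply(np.array([x,y,z])/1e3)).round(2)
for z in(5,6,7,8): print('bit tip corner',z,P(0,-9.5,z))
for z in(12,13,14): print('shoulder corner',z,P(0,-9.5-16,z),'head top',P(0,-9.5-50,z))
h=back(c,200+355.5/5-.4,150+383/5-.4,.064); print('hole cam-world',h,'in tool',Rm.inv().apply(h-p)*1e3)
E
python3 - <<'E'
import sys; sys.path.insert(0,'.')
import os; os.chdir('.')
from h import *
crop('w30',255,235,300,300,12,'w30c')
E
```

```text
cam in tool [   0.77125604 -171.52895115   76.1874214 ]
bit tip corner 5 [272.4  245.16]
bit tip corner 6 [272.4  243.18]
bit tip corner 7 [272.4  241.19]
bit tip corner 8 [272.4  239.19]
shoulder corner 12 [272.22 245.22] head top [271.7  286.43]
shoulder corner 13 [272.22 243.02] head top [271.7  283.76]
shoulder corner 14 [272.22 240.82] head top [271.7  281.08]
hole cam-world [ 0.50848731 -0.13095699  0.064     ] in tool [-1.12044039 26.52800864  0.70021106]
```

View pics/w30c.png

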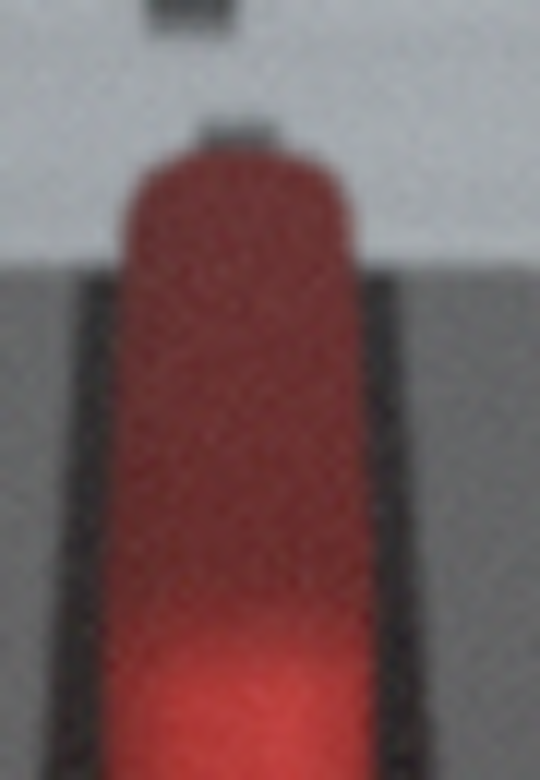

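Emit:
{"fn": "servo_tool", "kwargs": {"moves": [[-0.0021,0,0.0014,0,0,0],[0,0.005,0,0,0,0],[0,0.007,0,0,0,0],[0,0,0,0,0,0],[0,0,0,0,0,0]]}}

```text
clock: 34.5
tcp_pos: [0.5092, -0.132, 0.0783]
ee_rot: [-1.573, -0.001, 3.055]
wrist_force: [0.9, -0.1, -0.2]
opening: 0.0072
```

```bash
python3 - <<'E'
from h import *
o=st(); c=snap('wrist','w31'); crop('w31',240,190,310,290,8,'w31b'); st()
E
```

```text
t 34.5 p [ 509.22 -132.01   78.34] rpy [-9.0120e+01 -5.0000e-02  1.7506e+02] F [ 0.89 -0.14 -0.21] M [-0.018 -0.002 -0.055] op 7.18
t 34.55 p [ 509.36 -132.08   78.49] rpy [-9.0120e+01 -3.0000e-02  1.7506e+02] F [ 0.25 -0.11 -0.57] M [0.011 0.042 0.045] op 7.53
```

View pics/w31b.png

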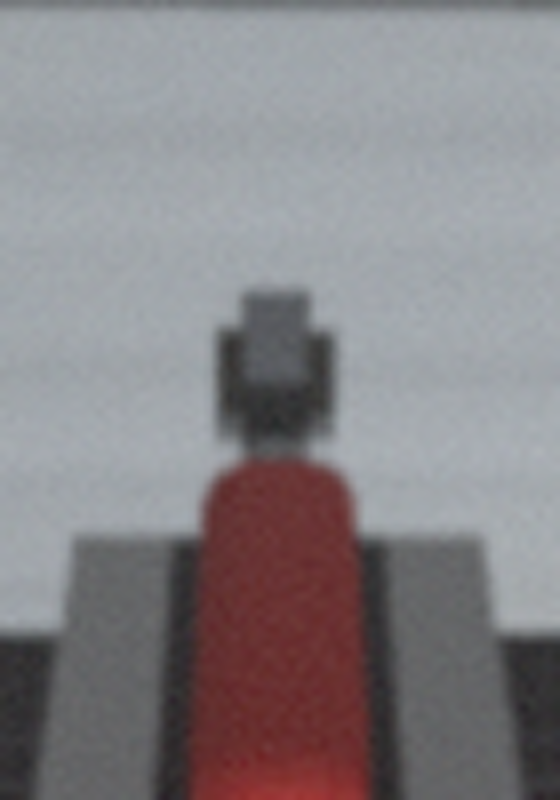

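```bash
python3 - <<'E'
from h import *
c=load('w31'); p=np.array([.50922,-.13201,.07834]); Rm=R.from_euler('xyz',np.radians([-90.12,-.05,175.06]))
h=back(c,240+276/8-.45,190+382/8-.45,.064); print('in tool',Rm.inv().apply(h-p)*1e3)
h=back(c,240+276/8-.45,190+290/8-.45,.064); print('slot end in tool',Rm.inv().apply(h-p)*1e3)
print('bit corner pred', [proj(c,p+Rm.apply(np.array([0,-9.5,z])/1e3)).round(2) for z in(5,5.33,6)], 'obs ~', 190+447/8-.45)
E
```

```text
in tool [ 0.75738694 14.34265862 -0.93619482]
slot end in tool [ 0.75108821 14.32898898  5.58794662]
bit corner pred [array([272.41, 245.18]), array([272.41, 244.53]), array([272.41, 243.2 ])] obs ~ 245.425
```

Emit:
{"fn": "servo_tool", "kwargs": {"moves": [[0,0.007,-0.0002,0.1,0,0],[0,0.008,0,0,0,0],[0,0.006,0,0,0,0],[0,0,0,0,0,0],[0,0,0,0,0,0]]}}

```text
clock: 35.17
tcp_pos: [0.5094, -0.1319, 0.0575]
ee_rot: [-1.571, -0.0, 3.055]
wrist_force: [0.4, 0.1, 0.6]
opening: 0.0073
```

```bash
python3 - <<'E'
from h import *
o=st(); c=snap('wrist','w32'); crop('w32',240,190,310,290,8,'w32b'); st()
E
```

```text
t 35.17 p [ 509.44 -131.89   57.5 ] rpy [-9.0020e+01 -3.0000e-02  1.7506e+02] F [0.39 0.15 0.62] M [0.011 0.011 0.034] op 7.27
t 35.23 p [ 509.51 -131.92   57.63] rpy [-9.0010e+01 -2.0000e-02  1.7506e+02] F [-0.28 -0.5  -0.44] M [-0.018 -0.077 -0.016] op 7.64
```

View pics/w32b.png

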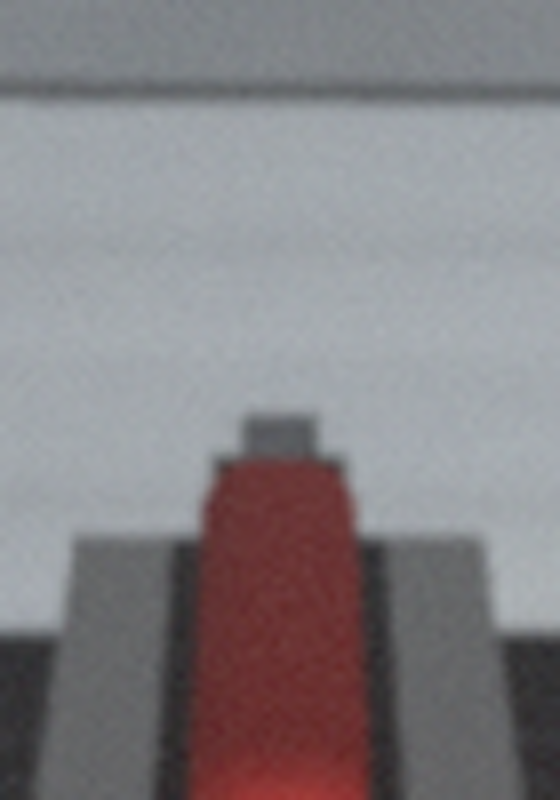

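Emit:
{"fn": "servo_tool", "kwargs": {"moves": [[0,0.0015,0,0,0,0],[0,0.0015,0,0,0,0],[0,0.001,0,0,0,0],[0,0.001,0,0,0,0],[0,0.001,0,0,0,0]]}}

```text
clock: 35.85
tcp_pos: [0.5094, -0.1318, 0.0514]
ee_rot: [-1.571, -0.001, 3.055]
wrist_force: [-0.5, 0.2, -0.6]
opening: 0.0074
```

```bash
python3 - <<'E'
from h import *
st()
E
```

```text
t 35.85 p [ 509.35 -131.84   51.44] rpy [-9.0020e+01 -3.0000e-02  1.7506e+02] F [-0.51  0.18 -0.58] M [-0.034  0.003 -0.002] op 7.35
```

Emit:
{"fn": "servo_tool", "kwargs": {"moves": [[0,0.0015,0,0,0,0],[0,0.0015,0,0,0,0],[0,0.0015,0,0,0,0],[0,0.0015,0,0,0,0],[0,0,0,0,0,0]]}}

```text
clock: 36.48
tcp_pos: [0.5092, -0.1318, 0.0453]
ee_rot: [-1.571, -0.001, 3.055]
wrist_force: [-0.1, 0.5, 0.5]
opening: 0.0076
```

```bash
python3 - <<'E'
from h import *
st()
E
```

```text
t 36.48 p [ 509.21 -131.8    45.33] rpy [-9.0020e+01 -5.0000e-02  1.7506e+02] F [-0.08  0.45  0.49] M [-0.059  0.014 -0.032] op 7.58
```

Emit:
{"fn": "servo_tool", "kwargs": {"moves": [[0,0.0015,0,0,0,0],[0,0.0015,0,0,0,0],[0,0.0015,0,0,0,0],[0,0.001,0,0,0,0],[0,0.0005,0,0,0,0]]}}

```text
clock: 37.1
tcp_pos: [0.5095, -0.1319, 0.0396]
ee_rot: [-1.571, -0.0, 3.055]
wrist_force: [-1.2, -0.2, 2.1]
opening: 0.0074
```

```bash
python3 - <<'E'
from h import *
st()
E
```

```text
t 37.1 p [ 509.46 -131.91   39.64] rpy [-9.0010e+01 -2.0000e-02  1.7506e+02] F [-1.18 -0.24  2.13] M [-0.041  0.082  0.01 ] op 7.44
```

Emit:
{"fn": "servo_tool", "kwargs": {"moves": [[0,0.0008,0,0,0,0],[0,0.0005,0,0,0,0],[0,0,0,0,0,0],[0,0,0,0,0,0],[0,0,0,0,0,0]]}}

```text
clock: 37.72
tcp_pos: [0.5095, -0.1319, 0.0385]
ee_rot: [-1.571, -0.0, 3.055]
wrist_force: [-0.9, -0.1, 5.7]
opening: 0.0075
```

```bash
python3 - <<'E'
from h import *
st(); snap('wrist','w33'); crop('w33',200,190,350,310,5,'w33b'); st()
E
```

```text
t 37.73 p [ 509.47 -131.94   38.49] rpy [-9.0010e+01 -1.0000e-02  1.7506e+02] F [-0.93 -0.14  5.66] M [ 0.061  0.23  -0.014] op 7.5
t 37.77 p [ 509.46 -131.91   38.48] rpy [-9.0010e+01 -1.0000e-02  1.7506e+02] F [-0.86  0.68  4.6 ] M [ 0.08   0.206 -0.02 ] op 7.54
```

View pics/w33b.png

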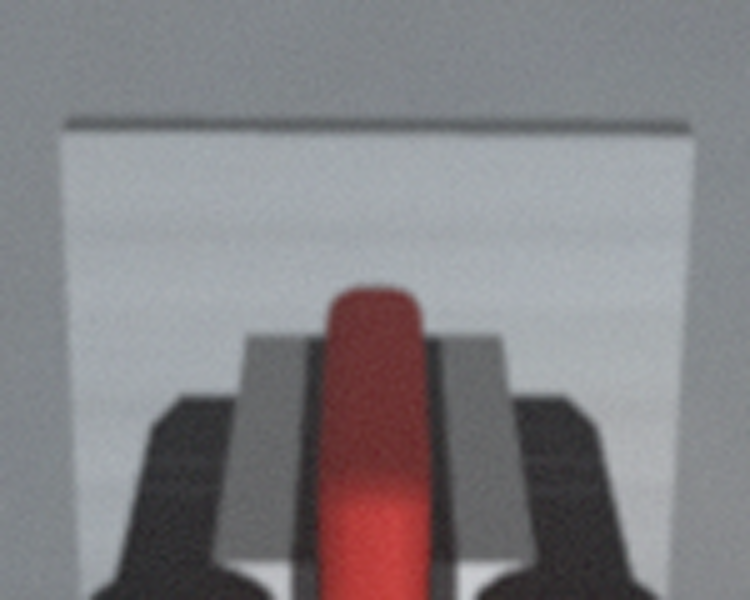

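Emit:
{"fn": "servo_tool", "kwargs": {"moves": [[0.0001,-0.0003,0,0,5,0],[0.0001,0,0,0,5,0],[0.0001,0,0,0,5,0],[0.0001,0,0,0,5,0],[0,0,0,0,0,0]]}}

```text
clock: 38.4
tcp_pos: [0.5094, -0.132, 0.0386]
ee_rot: [-1.571, 0.0, 2.707]
wrist_force: [-0.1, -0.7, 1.9]
opening: 0.0074
```

```bash
python3 - <<'E'
from h import *
st()
E
```

```text
t 38.4 p [ 509.4  -131.96   38.58] rpy [-9.0010e+01  2.0000e-02  1.5512e+02] F [-0.06 -0.67  1.92] M [-0.035 -0.134  0.055] op 7.44
```

Emit:
{"fn": "servo_tool", "kwargs": {"moves": [[0.0001,0,0,0,6,0],[0.0001,0,0,0,6,0],[0.0001,0,0,0,6,0],[0.0001,0,0,0,6,0],[0.0001,0,0,0,6,0]]}}

```text
clock: 39.02
tcp_pos: [0.5092, -0.1319, 0.0386]
ee_rot: [-1.571, 0.001, 2.181]
wrist_force: [0.2, 0.1, 1.9]
opening: 0.0072
```

```bash
python3 - <<'E'
from h import *
st()
E
```

```text
t 39.02 p [ 509.23 -131.89   38.58] rpy [-9.0010e+01  4.0000e-02  1.2496e+02] F [0.2  0.13 1.89] M [-0.219 -0.283  0.048] op 7.24
```

Emit:
{"fn": "servo_tool", "kwargs": {"moves": [[0.0001,0,0,0,4,0],[0.0001,0,0,0,4,0],[0.0001,0,0,0,4,0],[0,0,0,0,3,0],[0,0,0,0,0,0]]}}

```text
clock: 39.65
tcp_pos: [0.5091, -0.1318, 0.0386]
ee_rot: [-1.571, 0.001, 1.923]
wrist_force: [1.3, -2.1, 0.4]
opening: 0.0075
```

```bash
python3 - <<'E'
from h import *
st(); snap('scene','s40'); crop('s40',240,150,340,240,7,'s40b'); st()
E
```

```text
t 39.65 p [ 509.11 -131.79   38.58] rpy [-9.0020e+01  5.0000e-02  1.1016e+02] F [ 1.34 -2.07  0.39] M [-0.453 -0.415  0.007] op 7.5
t 39.7 p [ 509.14 -131.77   38.61] rpy [-9.0020e+01  5.0000e-02  1.1016e+02] F [ 1.96 -2.2   0.4 ] M [-0.517 -0.429  0.082] op 7.35
```

View pics/s40b.png

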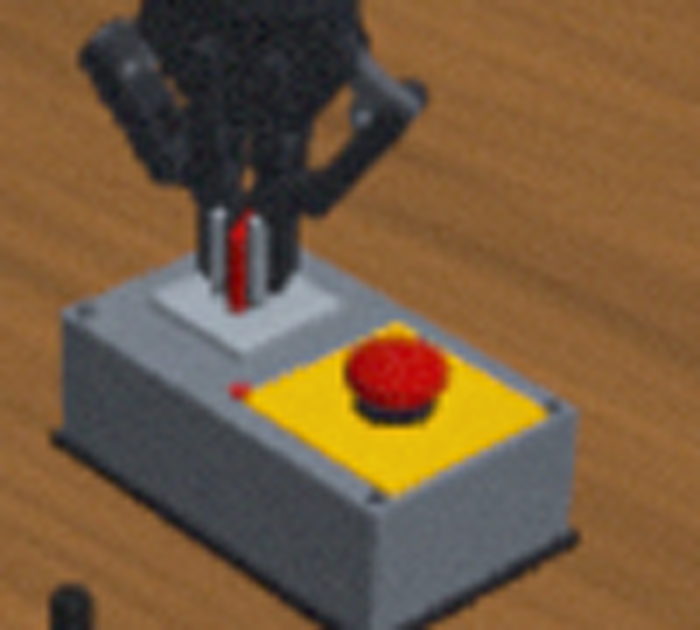

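Emit:
{"fn": "servo_tool", "kwargs": {"moves": [[-0.0003,0,0,0,2,0],[-0.0003,0,0,0,2,0],[0,0,0,0,1,0],[0,0,0,0,1,0],[0,0,0,0,0,0]]}}

```text
clock: 40.33
tcp_pos: [0.5089, -0.1318, 0.0386]
ee_rot: [-1.571, -0.0, 1.816]
wrist_force: [3.9, -1.3, -0.3]
opening: 0.0075
```

```bash
python3 - <<'E'
from h import *
st(); snap('scene','s41'); crop('s41',240,150,340,240,7,'s41b'); st()
E
```

```text
t 40.33 p [ 508.94 -131.82   38.59] rpy [-9.0010e+01 -1.0000e-02  1.0406e+02] F [ 3.86 -1.34 -0.33] M [-0.412 -0.77   0.085] op 7.47
t 40.38 p [ 508.93 -131.84   38.58] rpy [-9.0010e+01 -1.0000e-02  1.0406e+02] F [ 3.03 -1.3   0.53] M [-0.406 -0.837  0.047] op 7.46
```

View pics/s41b.png

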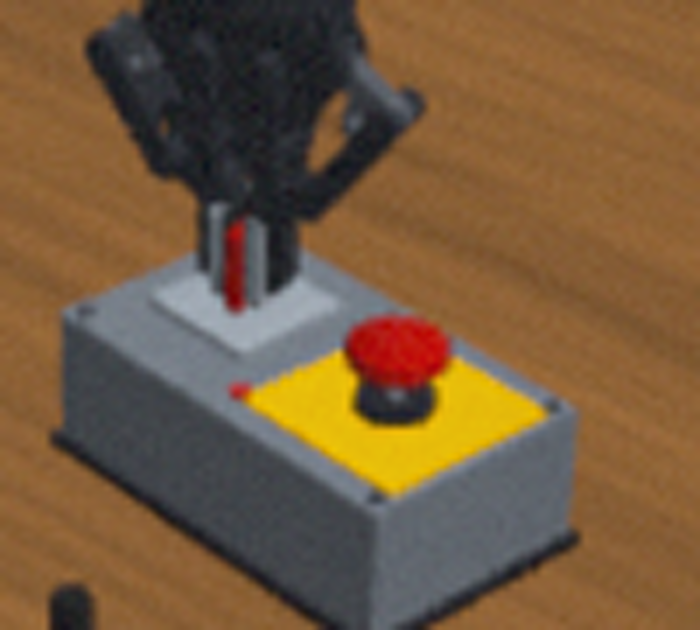

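Emit:
{"fn": "servo_tool", "kwargs": {"moves": [[-0.0002,0,-0.0004,0,1,0],[-0.0002,0,-0.0003,0,1,0],[0,0,0,0,0,0],[0,0,0,0,0,0],[0,0,0,0,0,0]]}}

```text
clock: 41.0
tcp_pos: [0.5091, -0.1319, 0.0385]
ee_rot: [-1.57, -0.001, 1.781]
wrist_force: [1.8, -0.5, 3.3]
opening: 0.0073
```

```bash
python3 - <<'E'
from h import *
st()
E
```

```text
t 41.0 p [ 509.08 -131.87   38.5 ] rpy [-8.9950e+01 -4.0000e-02  1.0206e+02] F [ 1.83 -0.53  3.3 ] M [-0.139 -0.181  0.038] op 7.33
```

Emit:
{"fn": "servo_tool", "kwargs": {"moves": [[0,0,0,0,1,0],[0,0,0,0,1,0],[0,0,0,0,0,0],[0,0,0,0,0,0],[0,0,0,0,0,0]]}}

```text
clock: 41.62
tcp_pos: [0.5091, -0.1319, 0.0385]
ee_rot: [-1.57, -0.001, 1.746]
wrist_force: [-0.2, 0.9, 3.3]
opening: 0.0074
```

```bash
python3 - <<'E'
from h import *
st()
E
```

```text
t 41.62 p [ 509.13 -131.88   38.46] rpy [-8.9950e+01 -4.0000e-02  1.0006e+02] F [-0.18  0.88  3.33] M [0.03  0.111 0.036] op 7.37
```

Emit:
{"fn": "servo_tool", "kwargs": {"moves": [[0,0,0,0,1,0],[0,0,0,0,0.5,0],[0,0,0,0,0,0],[0,0,0,0,0,0],[0,0,0,0,0,0]]}}

```text
clock: 42.25
tcp_pos: [0.5091, -0.1319, 0.0385]
ee_rot: [-1.57, -0.001, 1.72]
wrist_force: [-1.1, 0.2, 5.3]
opening: 0.0075
```

```bash
python3 - <<'E'
from h import *
st(); snap('wrist','w42');crop('w42',200,190,350,310,5,'w42b'); st()
E
```

```text
t 42.25 p [ 509.14 -131.87   38.45] rpy [-8.995e+01 -4.000e-02  9.856e+01] F [-1.1   0.16  5.3 ] M [0.119 0.3   0.071] op 7.54
t 42.3 p [ 509.18 -131.89   38.47] rpy [-8.996e+01 -3.000e-02  9.857e+01] F [-1.13  1.02  5.33] M [0.142 0.321 0.076] op 7.53
```

View pics/w42b.png

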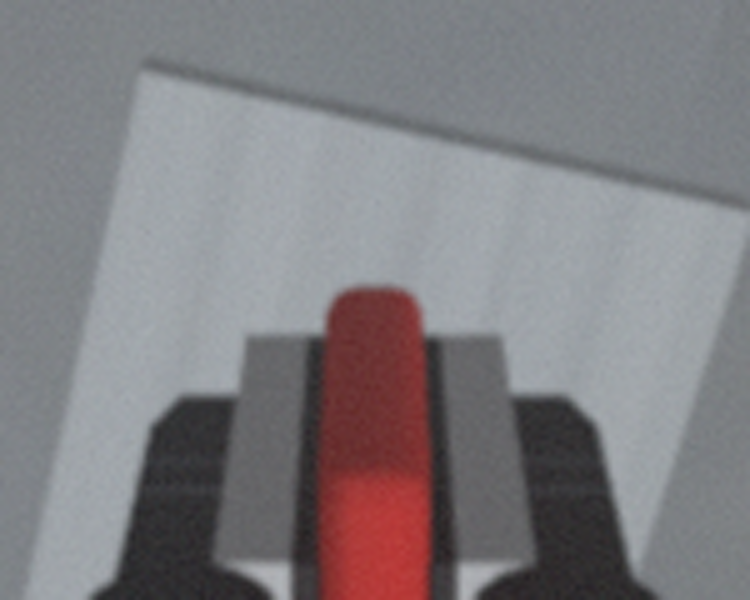

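Emit:
{"fn": "servo_tool", "kwargs": {"moves": [[0,-0.0003,0,0,1,0],[0,0,0,0,0,0],[0,0,0,0,0,0],[0,0,0,0,0,0],[0,0,0,0,0,0]]}}

```text
clock: 42.92
tcp_pos: [0.5092, -0.1319, 0.0386]
ee_rot: [-1.57, -0.001, 1.703]
wrist_force: [-1.0, 1.8, -0.3]
opening: 0.0074
```

```bash
python3 - <<'E'
from h import *
o=st(); print(np.round(o['effort'],3))
E
```

```text
t 42.92 p [ 509.16 -131.89   38.6 ] rpy [-8.995e+01 -4.000e-02  9.756e+01] F [-1.    1.81 -0.29] M [0.129 0.171 0.007] op 7.39
[-1.9500e-01 -4.5270e+01  2.1056e+01 -4.2900e-01 -4.5000e-02  4.6000e-02]
```

Emit:
{"fn": "servo_tool", "kwargs": {"moves": [[0,0,0,0,0.7,0],[0,0,0,0,0.7,0],[0,0,0,0,0.6,0],[0,0,0,0,0,0],[0,0,0,0,0,0]]}}

```text
clock: 43.55
tcp_pos: [0.5091, -0.1319, 0.0387]
ee_rot: [-1.57, -0.001, 1.668]
wrist_force: [-0.6, 0.5, -1.4]
opening: 0.0077
```

```bash
python3 - <<'E'
from h import *
o=st(); robot.camera('wrist'); o=st();robot.camera('wrist'); o=st()
E
```

```text
t 43.55 p [ 509.14 -131.87   38.65] rpy [-8.995e+01 -4.000e-02  9.556e+01] F [-0.61  0.46 -1.44] M [0.117 0.234 0.055] op 7.69
t 43.6 p [ 509.13 -131.87   38.63] rpy [-8.995e+01 -4.000e-02  9.556e+01] F [-1.63  0.91 -1.19] M [0.181 0.287 0.098] op 7.59
t 43.65 p [ 509.12 -131.85   38.64] rpy [-8.995e+01 -4.000e-02  9.556e+01] F [-0.43  1.6  -0.89] M [0.231 0.313 0.055] op 7.38
```

```bash
python3 - <<'E'
from h import *
snap('wrist','w43');crop('w43',230,230,320,310,8,'w43b')
E
```

```text
(no output)
```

View pics/w43b.png

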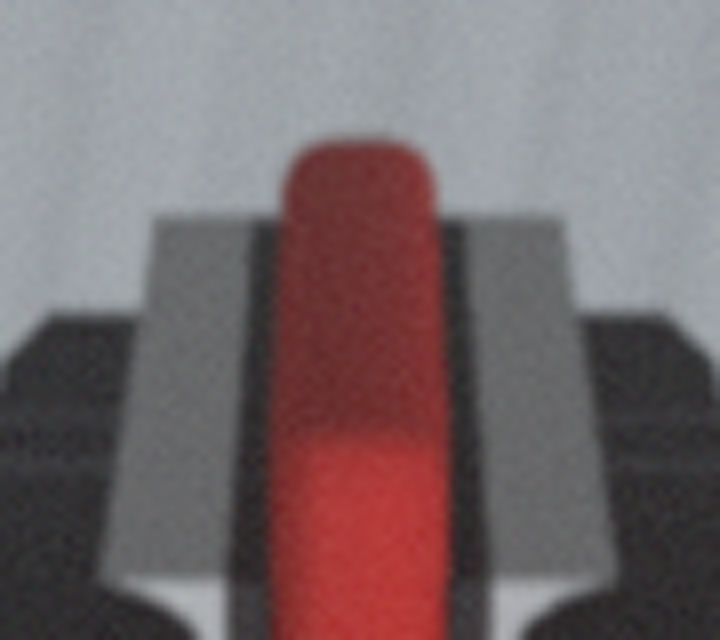

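Emit:
{"fn": "servo_tool", "kwargs": {"moves": [[0,0,0,0,-6,0],[0,0,0,0,-8,0],[0,0,0,0,-8,0],[0,0,0,0,-8,0],[0,0,0,0,-8,0]]}}

```text
clock: 44.32
tcp_pos: [0.5093, -0.1319, 0.0388]
ee_rot: [-1.571, -0.001, 2.335]
wrist_force: [-1.7, 0.6, -2.2]
opening: 0.0073
```

```bash
python3 - <<'E'
from h import *
o=st()
E
```

```text
t 44.33 p [ 509.31 -131.85   38.76] rpy [-9.0000e+01 -5.0000e-02  1.3381e+02] F [-1.74  0.6  -2.23] M [ 0.191  0.317 -0.073] op 7.26
```

Emit:
{"fn": "servo_tool", "kwargs": {"moves": [[0.0002,0,0,0,-8,0],[0,0,0,0,-8,0],[0,0,0,0,-8,0],[0,0,0,0,-8,0],[0,0,0,0,-8,0]]}}

```text
clock: 44.95
tcp_pos: [0.5094, -0.1319, 0.0388]
ee_rot: [-1.571, -0.0, 3.033]
wrist_force: [-0.7, 1.4, -2.4]
opening: 0.0073
```

```bash
python3 - <<'E'
from h import *
o=st()
E
```

```text
t 44.95 p [ 509.38 -131.93   38.78] rpy [-9.001e+01 -2.000e-02  1.738e+02] F [-0.72  1.35 -2.38] M [ 0.167  0.155 -0.121] op 7.3
```

Emit:
{"fn": "servo_tool", "kwargs": {"moves": [[0,0,0,0,-2.5,0],[0,0,0,0,-2,0],[0,0,0,0,-1.5,0],[0,0,0,0,0,0],[0,0,0,0,0,0]]}}

```text
clock: 45.58
tcp_pos: [0.5093, -0.1319, 0.0388]
ee_rot: [-1.571, -0.0, 3.134]
wrist_force: [-0.6, 0.6, -2.9]
opening: 0.0077
```

```bash
python3 - <<'E'
from h import *
o=st()
E
```

```text
t 45.58 p [ 509.35 -131.93   38.79] rpy [-9.0010e+01 -2.0000e-02  1.7954e+02] F [-0.63  0.55 -2.95] M [ 0.012  0.006 -0.003] op 7.69
```

Emit:
{"fn": "servo_tool", "kwargs": {"moves": [[0,0,0,0,-1.5,0],[0,0,0,0,-1,0],[0,0,0,0,0,0],[0,0,0,0,0,0],[0,0,0,0,0,0]]}}

```text
clock: 46.2
tcp_pos: [0.5093, -0.1319, 0.0388]
ee_rot: [-1.571, -0.0, -3.106]
wrist_force: [0.7, -0.4, -4.1]
opening: 0.0073
```

```bash
python3 - <<'E'
from h import *
o=st()
E
```

```text
t 46.2 p [ 509.34 -131.92   38.8 ] rpy [-9.0010e+01 -2.0000e-02 -1.7794e+02] F [ 0.65 -0.39 -4.08] M [-0.006 -0.182 -0.021] op 7.32
```

Emit:
{"fn": "servo_tool", "kwargs": {"moves": [[0,0,0,0,3,0],[0,0,0,0,2.5,0],[0,0,0,0,1,0],[0,-0.001,0,0,0,0],[0,-0.002,0,0,0,0]]}}

```text
clock: 46.82
tcp_pos: [0.5093, -0.1319, 0.042]
ee_rot: [-1.571, -0.0, 3.064]
wrist_force: [0.0, -0.7, -0.2]
opening: 0.0076
```

```bash
python3 - <<'E'
from h import *
o=st()
E
```

```text
t 46.83 p [ 509.35 -131.91   42.02] rpy [-9.0010e+01 -2.0000e-02  1.7558e+02] F [ 0.01 -0.65 -0.21] M [ 0.029 -0.079  0.008] op 7.55
```

Emit:
{"fn": "servo_tool", "kwargs": {"moves": [[0,-0.003,0,0,0,0],[0,-0.003,0,0,0,0],[0,-0.004,0,0,0,0],[0,-0.01,0,0,0,0],[0,-0.02,0,0,0,0]]}}

```text
clock: 47.45
tcp_pos: [0.5086, -0.1316, 0.0821]
ee_rot: [-1.572, -0.002, 3.064]
wrist_force: [-0.5, -0.2, 0.3]
opening: 0.0078
```

```bash
python3 - <<'E'
from h import *
o=st(); snap('wrist','w50'); crop('w50',200,150,350,290,5,'w50b'); snap('scene','s50'); crop('s50',240,150,340,240,7,'s50b')
E
```

```text
t 47.45 p [ 508.62 -131.63   82.09] rpy [-9.0040e+01 -1.1000e-01  1.7556e+02] F [-0.46 -0.17  0.33] M [-0.016  0.    -0.071] op 7.81
```

View pics/w50b.png

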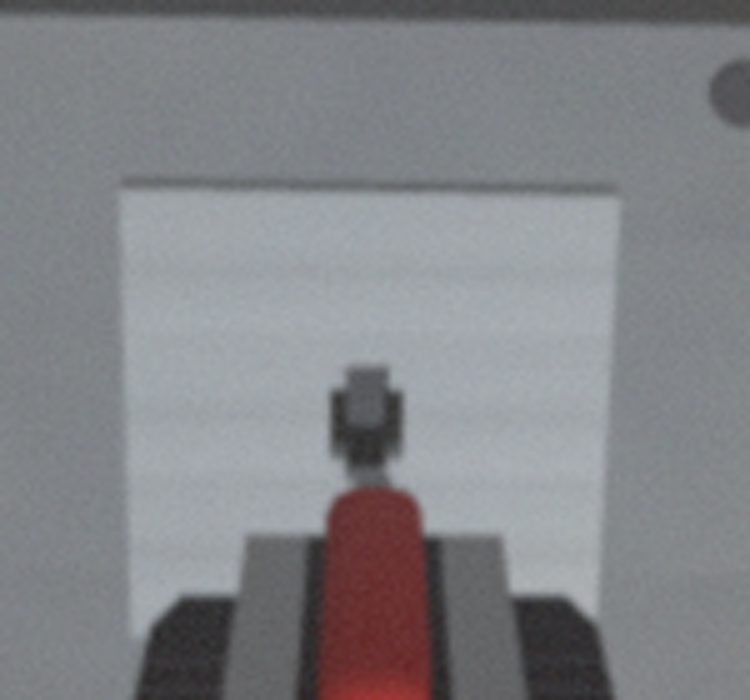

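View pics/s50b.png

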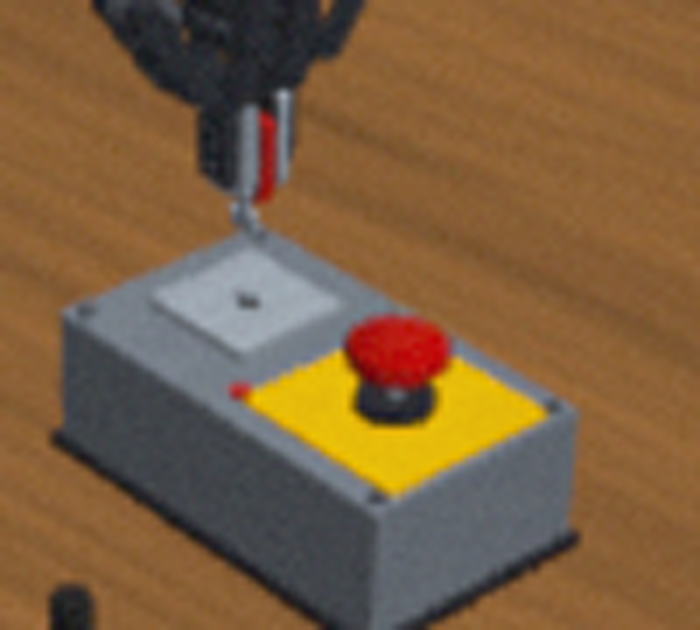

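```bash
python3 - <<'E'
from h import *
Rt=R.from_euler('xyz',[-np.pi/2-np.radians(.12),0,np.radians(-170.74)]); planR([.52876,.21886,.095],Rt,9)
E
```

```text
angle 13.69945031588146
[1.0, -1.3, -39.1, -0.0, -1.5, -0.0] mm,deg
[0.0, -1.2, -39.1, -0.0, -1.5, -0.0] mm,deg
[-1.0, -1.2, -39.1, -0.0, -1.5, -0.0] mm,deg
[-2.1, -1.2, -39.0, -0.0, -1.5, -0.0] mm,deg
[-3.1, -1.2, -39.0, -0.0, -1.5, -0.0] mm,deg
[-4.1, -1.2, -38.9, -0.0, -1.5, -0.0] mm,deg
[-5.2, -1.2, -38.8, -0.0, -1.5, -0.0] mm,deg
[-6.2, -1.2, -38.6, -0.0, -1.5, -0.0] mm,deg
[-7.2, -1.1, -38.4, -0.0, -1.5, -0.0] mm,deg
```

Emit:
{"fn": "servo_tool", "kwargs": {"moves": [[0,-0.015,0,0,0,0],[0,-0.01,0,0,0,0],[0.001,0,-0.0391,0,-1.5,0],[0,0,-0.0391,0,-1.5,0],[-0.001,0,-0.0391,0,-1.5,0]]}}

```text
clock: 48.18
tcp_pos: [0.5154, -0.0137, 0.1072]
ee_rot: [-1.571, -0.0, -3.14]
wrist_force: [-0.2, 0.3, 0.1]
opening: 0.0074
```

Emit:
{"fn": "servo_tool", "kwargs": {"moves": [[-0.0021,0,-0.039,0,-1.5,0],[-0.0031,0,-0.039,0,-1.5,0],[-0.0041,0,-0.0389,0,-1.5,0],[-0.0052,0,-0.0388,0,-1.5,0],[-0.0062,0,-0.0386,0,-1.5,0]]}}

```text
clock: 48.8
tcp_pos: [0.5256, 0.1819, 0.1072]
ee_rot: [-1.571, -0.0, -3.009]
wrist_force: [0.2, 0.0, -0.9]
opening: 0.0073
```

Emit:
{"fn": "servo_tool", "kwargs": {"moves": [[-0.0072,0.005,-0.0384,0,-1.5,0],[0,0.01,0,0,0,0],[0,0.01,0,0,0,0],[0,0,0,0,0,0],[0,0,0,0,0,0]]}}

```text
clock: 49.42
tcp_pos: [0.5278, 0.2187, 0.082]
ee_rot: [-1.571, -0.001, -2.985]
wrist_force: [-0.5, 1.0, 0.0]
opening: 0.0076
```

```bash
python3 - <<'E'
from h import *
st(); snap('wrist','w51'); crop('w51',200,150,350,290,5,'w51b'); st()
Rt=R.from_euler('xyz',[-np.pi/2-np.radians(.12),0,np.radians(-170.74)]); planR([.52876,.21886,.055],Rt,2)
E
```

```text
t 49.42 p [527.79 218.67  82.  ] rpy [-9.0020e+01 -3.0000e-02 -1.7102e+02] F [-0.45  0.96  0.05] M [-0.037 -0.033 -0.007] op 7.62
t 49.48 p [527.98 218.84  82.22] rpy [-9.0020e+01 -1.0000e-02 -1.7101e+02] F [ 0.16 -0.21  0.24] M [ 0.021 -0.02  -0.007] op 7.44
angle 0.29131055114764426
[-0.4, 13.6, 0.1, -0.0, -0.1, 0.0] mm,deg
[-0.4, 13.6, 0.1, -0.0, -0.1, 0.0] mm,deg
```

View pics/w51b.png

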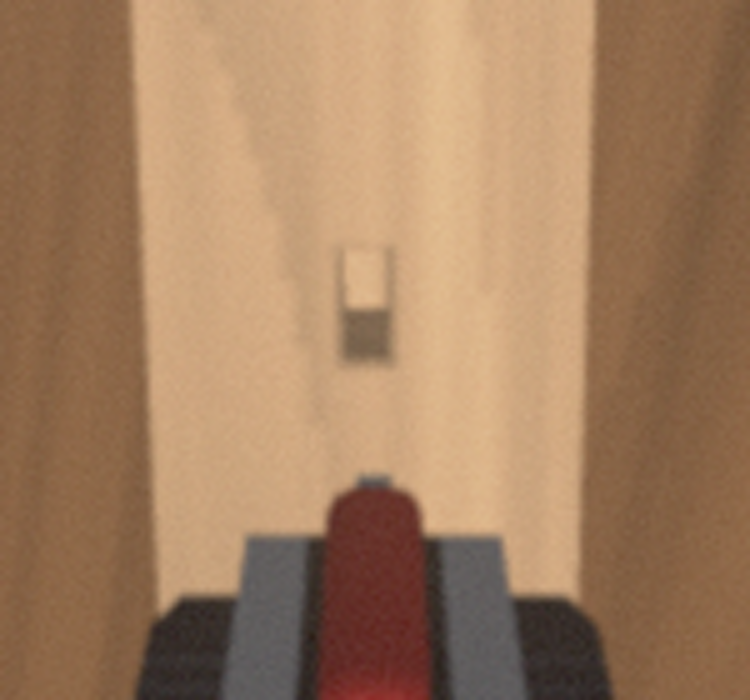

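Emit:
{"fn": "servo_tool", "kwargs": {"moves": [[-0.0009,0.005,0.0002,0,-0.2,0],[0,0.015,0,0,0,0],[0,0.02,0,0,0,0],[0,0.018,0,0,0,0],[0,0,0,0,0,0]]}}

```text
clock: 50.1
tcp_pos: [0.5266, 0.219, 0.0217]
ee_rot: [-1.571, -0.005, -2.98]
wrist_force: [-0.8, -0.5, -1.5]
opening: 0.007
```

```bash
python3 - <<'E'
from h import *
st(); snap('wrist','w52'); crop('w52',200,150,350,290,5,'w52b'); st()
Rt=R.from_euler('xyz',[-np.pi/2-np.radians(.12),0,np.radians(-170.74)]); planR([.52876,.21886,.0005],Rt,1)
E
```

```text
t 50.1 p [526.6  219.01  21.74] rpy [ -90.     -0.26 -170.74] F [-0.76 -0.48 -1.54] M [-0.047 -0.022  0.041] op 7.02
t 50.15 p [527.53 219.25  22.81] rpy [-9.0010e+01 -1.6000e-01 -1.7074e+02] F [-0.28  1.03 -0.36] M [-0.019 -0.043 -0.02 ] op 7.76
angle 0.1949722429315973
[-1.2, 22.3, 0.6, -0.1, 0.0, 0.2] mm,deg
```

View pics/w52b.png

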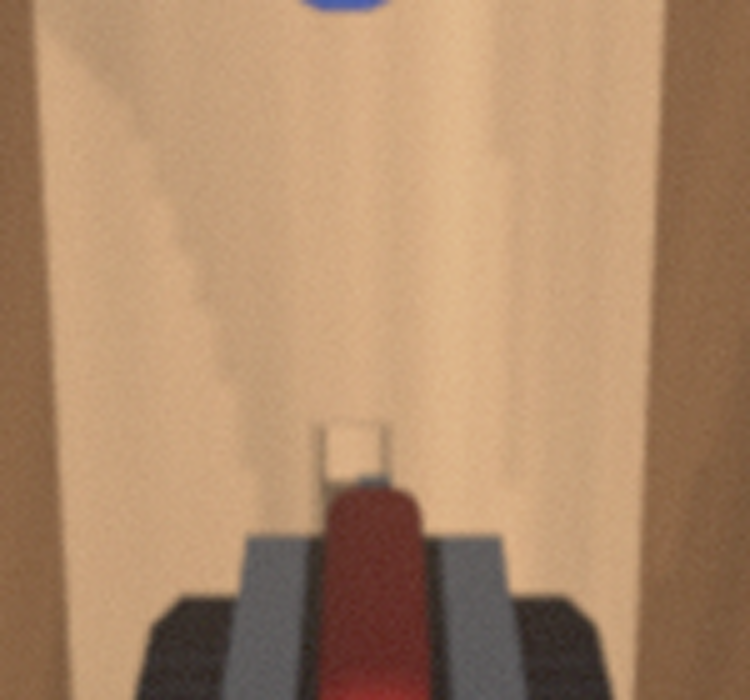

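Emit:
{"fn": "servo_tool", "kwargs": {"moves": [[0,0,0,0,0,0],[0,0,0,0,0,0],[0,0,0,0,0,0],[0,0,0,0,0,0],[0,0,0,0,0,0]]}}

```text
clock: 50.78
tcp_pos: [0.5286, 0.2196, 0.024]
ee_rot: [-1.571, -0.0, -2.98]
wrist_force: [0.8, -0.5, -0.5]
opening: 0.0075
```

```bash
python3 - <<'E'
from h import *
st(); snap('wrist','w53'); crop('w53',200,150,350,290,5,'w53b'); st()
Rt=R.from_euler('xyz',[-np.pi/2-np.radians(.12),0,np.radians(-170.74)]); planR([.52876,.21886,.0005],Rt,1)
E
```

```text
t 50.77 p [528.58 219.59  24.02] rpy [-9.0030e+01 -2.0000e-02 -1.7074e+02] F [ 0.85 -0.47 -0.5 ] M [-0.04  -0.03  -0.009] op 7.53
t 50.83 p [528.58 219.56  23.98] rpy [-9.0020e+01 -2.0000e-02 -1.7074e+02] F [-0.82  0.26 -0.96] M [-0.006  0.024  0.011] op 7.66
angle 0.09864115897903794
[-0.1, 23.5, 0.7, -0.1, 0.0, 0.0] mm,deg
```

View pics/w53b.png

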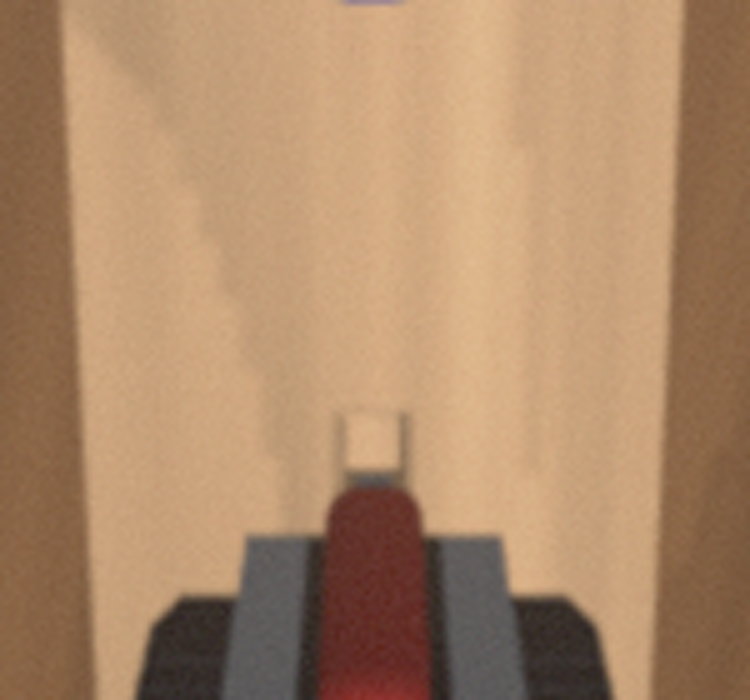

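Emit:
{"fn": "servo_tool", "kwargs": {"moves": [[0,0.003,0.0007,0,0,0],[0,0.004,0,0,0,0],[0,0.004,0,0,0,0],[0,0.004,0,0,0,0],[0,0.001,0,0,0,0]]}}

```text
clock: 51.45
tcp_pos: [0.5284, 0.2188, 0.0074]
ee_rot: [-1.571, -0.001, -2.98]
wrist_force: [0.4, 0.7, 0.1]
opening: 0.0077
```

```bash
python3 - <<'E'
from h import *
st()
E
```

```text
t 51.45 p [528.39 218.79   7.45] rpy [-9.0020e+01 -6.0000e-02 -1.7074e+02] F [0.36 0.72 0.07] M [ 0.02   0.035 -0.   ] op 7.68
```

Emit:
{"fn": "servo_tool", "kwargs": {"moves": [[0,0.002,0,0,0,0],[0,0.002,0,0,0,0],[0,0.002,0,0,0,0],[0,0.001,0,0,0,0],[0,0,0,0,0,0]]}}

```text
clock: 52.08
tcp_pos: [0.5286, 0.2189, 0.0008]
ee_rot: [-1.571, -0.001, -2.98]
wrist_force: [0.0, -0.2, 0.1]
opening: 0.0075
```

```bash
python3 - <<'E'
from h import *
st(); snap('wrist','w54'); crop('w54',200,150,350,290,5,'w54b')
E
```

```text
t 52.08 p [528.59 218.85   0.83] rpy [-9.0020e+01 -3.0000e-02 -1.7074e+02] F [ 0.05 -0.23  0.14] M [-0.042 -0.056 -0.002] op 7.5
```

View pics/w54b.png

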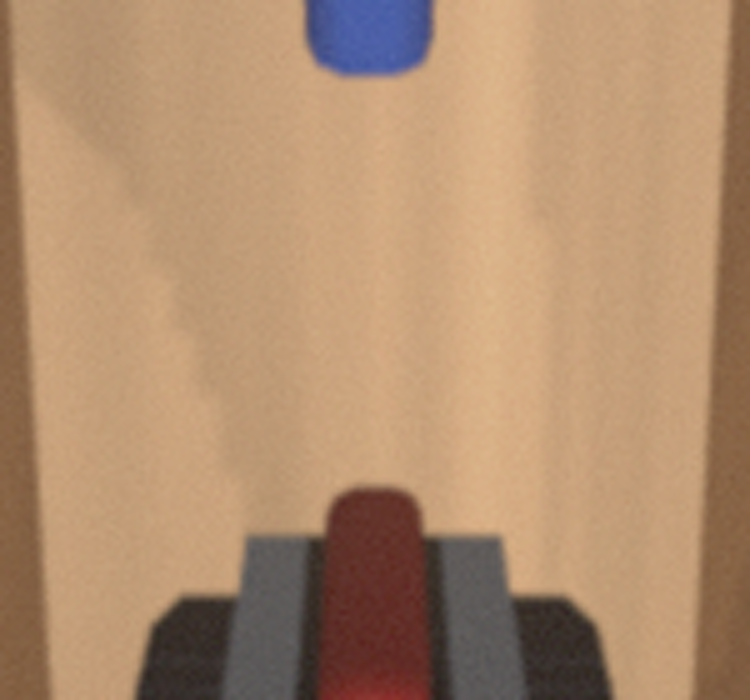

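Emit:
{"fn": "servo_tool", "kwargs": {"moves": [[0,0.0005,0,0,0,0],[0,0,0,0,0,0],[0,0,0,0,0,0],[0,0,0,0,0,0],[0,0,0,0,0,0]]}}

```text
clock: 52.75
tcp_pos: [0.5288, 0.2189, 0.0005]
ee_rot: [-1.571, -0.0, -2.98]
wrist_force: [-1.1, -0.1, 2.2]
opening: 0.0072
```

Emit:
{"fn": "servo_tool", "kwargs": {"moves": [[0,0,0,0,0,0],[0,0,0,0,0,0],[0,0,0,0,0,0],[0,0,0,0,0,0],[0,-0.003,0,0,0,0]], "gripper": 0.3}}

```text
clock: 53.38
tcp_pos: [0.5284, 0.2188, 0.0033]
ee_rot: [-1.571, -0.001, -2.98]
wrist_force: [0.1, 0.2, -0.5]
opening: 0.0296
```

Emit:
{"fn": "servo_tool", "kwargs": {"moves": [[0,-0.01,0,0,0,0],[0,-0.02,0,0,0,0],[0,-0.03,0,0,0,0],[0,-0.03,0,0,0,0],[0,-0.02,0,0,0,0]]}}

```text
clock: 54.0
tcp_pos: [0.5295, 0.2191, 0.1159]
ee_rot: [-1.571, 0.002, -2.98]
wrist_force: [0.4, 0.5, -0.8]
opening: 0.0302
```

```bash
python3 - <<'E'
from h import *
st(); snap('wrist','w55'); snap('scene','s55'); crop('s55',230,180,450,320,3.6,'s55b'); st()
E
```

```text
t 54.0 p [529.52 219.09 115.85] rpy [-9.0040e+01  1.2000e-01 -1.7073e+02] F [ 0.39  0.47 -0.82] M [ 0.041 -0.069 -0.01 ] op 30.21
t 54.1 p [530.78 219.42 116.58] rpy [ -90.05    0.29 -170.73] F [ 0.44 -0.42  0.83] M [-0.012 -0.032  0.011] op 30.28
```

View pics/w55.png

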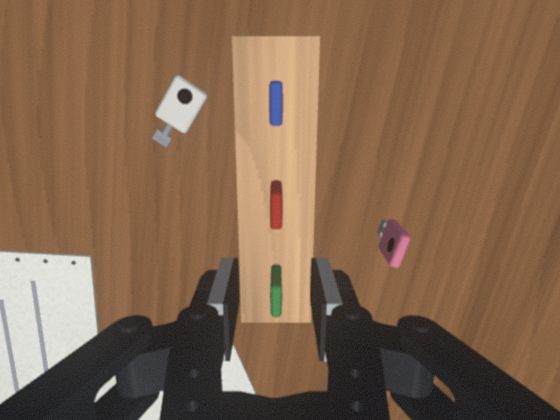

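View pics/s55b.png

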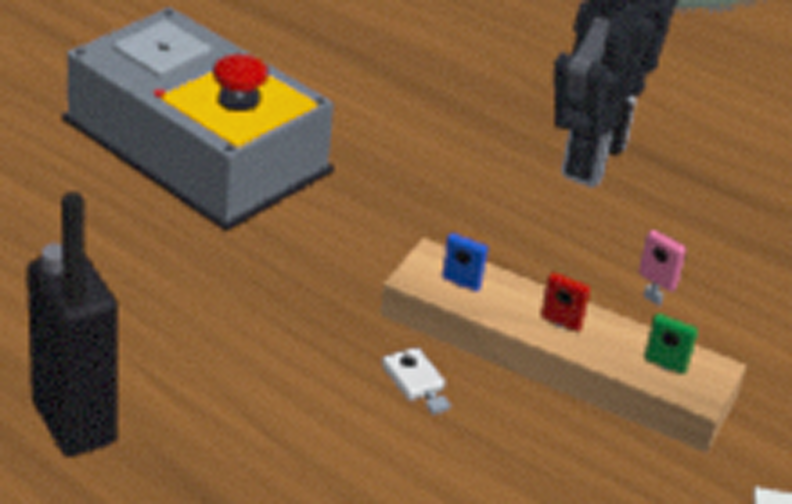

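Emit:
{"fn": "servo_tool", "kwargs": {"moves": [[0,-0.01,0,0,0,0],[0,0,0,0,0,0],[0,0,0,0,0,0],[0,0,0,0,0,0],[0,0,0,0,0,0]]}}

```text
clock: 54.72
tcp_pos: [0.5285, 0.2187, 0.123]
ee_rot: [-1.571, -0.001, -2.98]
wrist_force: [0.8, -0.6, 0.9]
opening: 0.0298
```

```bash
python3 - <<'E'
from h import *
st(); print(robot.close_job())
E
```

```text
t 54.73 p [528.47 218.74 122.99] rpy [-9.0020e+01 -7.0000e-02 -1.7074e+02] F [ 0.76 -0.56  0.93] M [ 0.001 -0.031  0.037] op 29.77
the job is handed in; nothing more can be done
None
```

I handed the job in at about 55 s with the alarm button up and the red key back in its slot. However, along the way I dropped the key once and knocked over a loose white key.

**What was done**
- I put the red key into the lock until its shoulder met the face, and turned it clockwise. The scene camera showed the button up at about 71° of turn.
- I carried on to about 79° of gripper turn to reach the stop, then turned the key back and drew it out.
- I stood it back in the middle slot, let go and raised the gripper clear.

**Last checks:** the final wrist and scene pictures show the button up, the keyhole slot home, and the red key upright between blue and green. Blue, green, pink, bottle and radio were never touched, as far as I could tell. The wrist readings I took between moves never passed about 10 N.

**What went wrong or disagreed**
- **Dropped key:** the true fingertips sit about 28 mm behind the reported TCP, so my first grip caught only the top of the key's head. The key slipped out and fell on the desk. I picked it up, put it back in its slot and took it again properly.
- **White key knocked over:** while I was picking up the fallen key, a finger tipped over the loose white key standing beside the block. It is still lying on the desk. I left it, because trying to stand it up again risked more harm.
- **Stop not clearly felt:** I went about 0.17 rad past 1.22, more than the 0.1 rad of play. The torque stayed low, about 0.05–0.1 N m, with no sharp rise. I judge the stop was reached from the angle and the button springing up, not from the torque.

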